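# Clamp a slat on the saw sled

### The arm

A 6-joint arm with a two-finger parallel gripper is mounted at the origin on a cart in front of the work surface, level with it; the furniture and walls round the work are solid. World frame = base frame: x ahead of the robot, y to its left, z up, the work surface at z = 0. Lengths are in mm, angles in rad, forces in N, time in s.
With the tool pointing down it reaches from about 300 to 775 mm from the base axis. Payload 14.6 kg.
Tool frame: the origin (TCP) lies midway between the tips of the shut fingers; the grasp point (between the pads) lies ctrl.pinch_z behind it (ctrl.pinch_z is the distance from the TCP to the grasp point, in mm); z points along the fingers, y is the line along which they close (so a half turn about z gives the same grasp; the last joint's range is limited). The gripper opens to 94 mm and grips with 3 to 60 N. Pads are 16 mm wide; open, the fingers measure 119 mm over their backs; the gripper's body (75 mm by 177 mm) begins 78 mm behind the grasp point.
Start: joints at [-1.36, 0.3, 1.521, -0, 1.321, -0.067], TCP at [150.826, -528.905, 205.446] pointing down, gripper open.
Joint ranges: [-3.03, 3.03], [-0.79, 2.21], [0.23, 2.52], [-1.04, 4.18], [0, 3.07], [-2.55, 2.55]. Speed limits (rad/s): [2.22, 2.22, 2.57, 3.14, 3.14, 3.14].

### API

Orientations are given as a unit quaternion [w, x, y, z].
In Python, from rig import state, capture, sign_off, ctrl gives the robot as it stands.
- The arm moves only by the shell command python3 -m handwheel 'ROWS' [OPENING]. ROWS is JSON, a list of rows, each a list of 2 entries, a list of its own where there are three numbers: the shift along the tool's x, y, z in cm, then the turn, a rotation vector about the tool's x, y, z in rad. A call has 1 to 8 rows; each row shifts and turns the commanded pose from where the row before left it, along the tool's axes as they then stand; what a row does not reach is not made up. A row lasts 1/12 s, in which the tool goes at most 41.7 mm and 7.16 degrees, less where a joint would pass 70% of its speed; a pose out of reach is approached as far as the arm can. A call with a gripper value outside its range is refused whole. OPENING is the closure, from -1 (fully open) to 1 (shut), set as the call begins (- or left out, the last holds). The fingers move at their own pace and stop on an object; the grip force is fixed at half the most. Time passes only in rows, so rows that do not move let the fingers close. It gives the time, the measured TCP pose, the force, the opening and the grip force at its end, in the units of the state.
- state(): the state, without advancing time (a new reading comes with each control period).
- capture(name): name is "scene" or "top" or "wrist"; returns a dict with "img" (384x512x3 uint8, red, green, blue), "range_z" (384x512 float32, mm along the optical axis (not along the pixel's ray), 0 where there is no reading), "K" (3x3 intrinsics, pixels), "world_from_camera" (4x4, takes a point from camera to world coordinates); the wrist camera has in their place "T_tool_cam" (4x4, takes a point from camera to tool coordinates, whose origin is the TCP and whose axes are the flange's). Camera axes: x right, y down, z forward; pixel columns grow to the right and rows downward; lengths in mm; the calibration is good to about 2 mm. A picture is of the moment at which its call begins: read the wrist's pose just before it.
- sign_off(): hands the job in; it is judged then, once.
The state is a dict: "time": time; "joint_pos": joint angles; "dq": joint speeds; "joint_torque": joint torques, N m; "eef_pos": TCP position; "ee_rot": TCP orientation; "wrist_force": force on the tool from outside, world axes, zero at the start; "moment": the same for the moment, N m; "gripper_width": opening from 0.0 (shut) to 1.0 (fully open); "grip_force": force on a finger pad.
Only numpy, scipy, OpenCV 4.12 (cv2) and the standard library are available. Lean on these libraries where they do the work, as an engineer would, in place of code of your own. Each camera call takes 0.05 s, during which the arm holds its last target. There are 200 camera calls.

### The job

Set up the strap clamp on the band-saw sled so that the slat is ready to be cross-cut: lay the thin dark slat flat against the fence blocks with its end at the end stop, and put the packing block that will keep the strap level on the sled on the other side of the stud. Then put the slotted strap over the stud so that it lies level, pointing straight at the slat and bridging from slat to block, next the washer and last the knurled nut, each seated flat on the part below. Leave the packing block that is not needed and the oil can where they are.

Things in the scene. Friction and masses are not known exactly. Their poses are not given: they have to be found in the camera images.
- sled: Saw sled, fixed: plywood 210 x 200 x 18 mm, face at z = 18 (all mm). Origin: foot of the stud's axis, on the table; +x from stud to fence, -y to the end stop, z up; board x -80..130, y -120..80. Fence: two wooden blocks, working face at x = 94, at y 34..78 and y -108..-64, open between for a finger. End stop: a block, working face at y = -87, x 44..84. All blocks 16 mm over the board.
- stud_tip (a point): Tip of the upright steel stud on the sled, 14 mm thick (tapering to 7 mm over the last 5 mm). The tip is 52 mm over the sled's upper face (70 mm over the table). At its foot is a lock nut 29 mm across, 10 mm high. Axes as the sled's.
- slat_mid (a point): Thin dark wooden slat, loose, 56 x 190 x 18 mm; the point is its centre, half-way up. x across the slat (56 mm), y along it, z up. Against fence and end stop its centre is at x = 66, y = 8 mm of the sled, lying along the sled's y; its left end then overhangs the sled.
- low_block_mid (a point): Low pale packing block, loose, 40 (x) x 62 (y) x 18 mm high; the point is its centre, half-way up. On the near side of the stud its centre belongs at about x = -50, y = 0 mm of the sled.
- tall_block_mid (a point): Tall pale packing block, loose, 48 x 48 x 40 mm high; the point is its centre, half-way up. On the sled it would stand 22 mm higher than the slat.
- strap_mid (a point): Clamp strap, loose: steel bar 130 (x, along it) x 36 (y) x 10 mm, 0.28 kg, with a slot 44 mm long and 19 mm wide lengthwise through its middle; the point is its centre, in the slot, half-way up. Both ends are alike.
- washer_mid (a point): Flat steel washer, loose: 50 mm across, bore 18 mm, 6 mm thick; the point is its centre, half-way up.
- nut_mid (a point): Quick-acting knurled nut, loose: round blackened steel, 16 mm high, lying on its 40 mm collar (4 mm high) with a knurled body 34 mm across above it; plain bore 17.5 mm right through that slides down over the stud without screwing. The point is its centre, half-way up; z points away from the collar.
- oiler: Steel oil can with a thin spout, 170 mm high, body 72 mm across, standing to the right of the sled; bystander. Origin at the bottom.
Things that resemble listed ones, but are neither listed nor needed, are in the scene too. Several things look just like the part that bears nut_mid: the one meant starts nearest to the robot's base.

How it is judged:
By the outcome, as a careful person would: the job done as asked, in the order asked, and still so for the second after the job is handed in, with the robot touching nothing.
It also fails if it takes over 141 s, if anything falls off the work surface, if the arm or the gripper's body presses on something with over 40 N, if the wrist force passes 120 N, or if a joint passes its speed limit or range.

## Working session

There is one attempt and no reset: what is moved stays moved. The work goes in short steps, Python scripts to look and compute and a shell command to move; the robot and the scene stay as the last step left them, time stands still between calls to the robot, and variables do not carry over. Pictures are saved under pics/ and viewed, at most 17 in all, crops included, and the job is handed in when it is done.

```bash
ls; mkdir -p pics; python3 - <<'E'
from rig import state,capture,ctrl
import cv2,numpy as np
print(state()); print(ctrl.pinch_z)
for n in("top","scene"):
    c=capture(n); np.savez(f"{n}0.npz",**c); cv2.imwrite(f"pics/{n}0.png",cv2.resize(c["img"][:,:,::-1],(800,600),interpolation=cv2.INTER_CUBIC)); print(c["K"],c["world_from_camera"])
print(capture("wrist")["T_tool_cam"])
E
```

```text
pics
{'time': 0.0, 'joint_pos': array([-1.35962602e+00,  3.00452867e-01,  1.52159387e+00, -6.14045071e-06,
        1.32069770e+00, -6.65908054e-02]), 'dq': array([-0.00106176,  0.00017351,  0.00191258, -0.00021699,  0.0010333 ,
        0.00113025]), 'joint_torque': array([-2.37824388e-04, -5.31808591e+01, -3.52733552e+01,  7.07170973e-02,
        2.43041979e-02, -1.18506209e-04]), 'eef_pos': array([ 150.75603864, -528.65695199,  204.8909212 ]), 'ee_rot': array([-5.74173735e-04,  9.90371317e-01,  1.38435266e-01, -4.45613840e-05]), 'wrist_force': array([-0.91897411,  0.18824877,  0.11669181]), 'moment': array([ 0.00947471, -0.01572419, -0.0176826 ]), 'grip_force': 0.0, 'gripper_width': 0.9995715447729661}
18.8
[[444.85749728   0.         249.06480039]
 [  0.         444.85749728 193.10867338]
 [  0.           0.           1.        ]] [[-4.23485201e-02 -9.78872713e-01  2.00037032e-01  2.20275163e+02]
 [-9.99100965e-01  4.18849128e-02 -6.55103258e-03  4.25688743e+01]
 [-1.96590660e-03 -2.00134618e-01 -9.79766436e-01  1.50316119e+03]
 [ 0.00000000e+00  0.00000000e+00  0.00000000e+00  1.00000000e+00]]
[[406.91311524   0.         253.27977015]
 [  0.         406.91311524 189.94292178]
 [  0.           0.           1.        ]] [[-8.55987018e-01 -2.37433228e-01  4.59251226e-01 -6.33035121e+01]
 [-5.16912926e-01  3.77001999e-01 -7.68550922e-01  9.99558212e+02]
 [ 9.34089570e-03 -8.95262506e-01 -4.45441121e-01  6.05409082e+02]
 [ 0.00000000e+00  0.00000000e+00  0.00000000e+00  1.00000000e+00]]
[[ 8.58360285e-05 -9.73861767e-01 -2.27141479e-01  6.65899999e+01]
 [ 9.99999866e-01 -3.22193359e-05  5.16036072e-04 -3.43622824e-01]
 [-5.09866149e-04 -2.27141492e-01  9.73861634e-01 -1.79555978e+02]
 [ 0.00000000e+00  0.00000000e+00  0.00000000e+00  1.00000000e+00]]
```

View pics/top0.png

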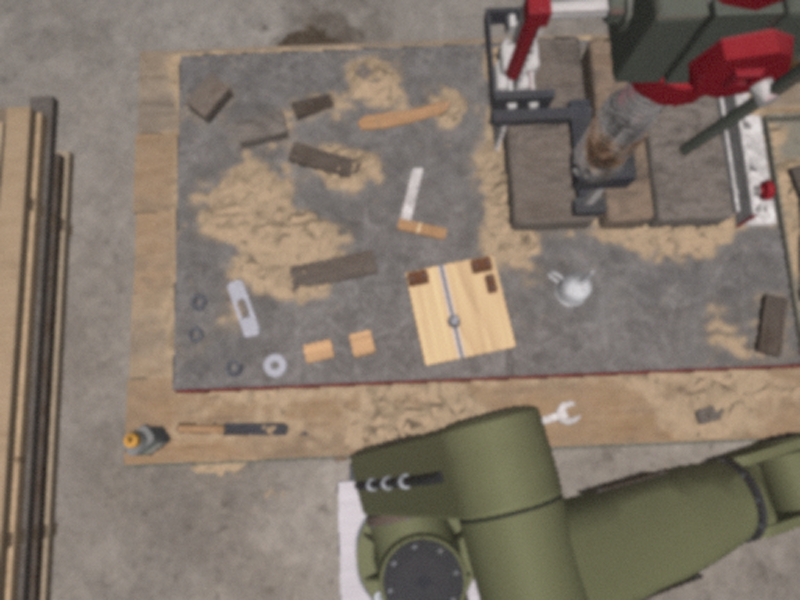

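View pics/scene0.png

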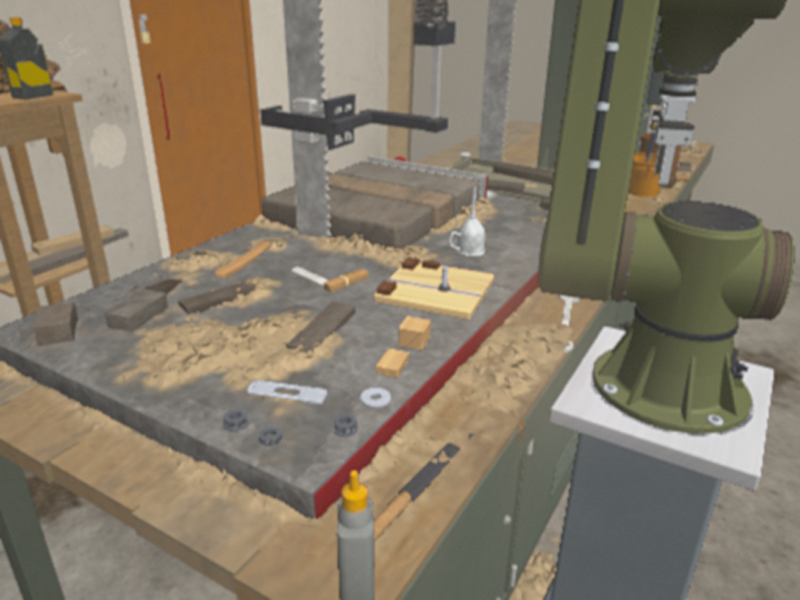

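Top view (800x600 pixels):
- **Sled:** board around (460,310), stud at (454,321), fence blocks at (417,277) and (482,265), end stop at (491,284).
- **Slat candidates:** (334,269) is the long thin one. (323,160), (312,105) and (264,139) are shorter or thicker scraps.
- **Nut candidates:** (235,368), (196,335) and (199,301). The first is nearest the base.
- **Other parts:** strap (243,308), washer (275,365), and low and tall blocks at (319,351) and (362,343), with the scene view deciding which is which. Oil can is at (575,290).

```bash
cat > h.py <<'E'
import numpy as np,cv2
from rig import state,capture
from scipy.spatial.transform import Rotation as R
def rot(q): return R.from_quat(np.r_[q[1:],q[0]])
def cast(c,W,uv,z):
    uv=np.atleast_2d(uv).astype(float); d=np.c_[uv,np.ones(len(uv))]@np.linalg.inv(c["K"]).T@W[:3,:3].T
    return W[:3,3]+d*((z-W[2,3])/d[:,2])[:,None]
def wrist(name):
    s=state(); c=capture("wrist"); T=np.eye(4); T[:3,:3]=rot(s["ee_rot"]).as_matrix(); T[:3,3]=s["eef_pos"]
    c["W"]=T@c["T_tool_cam"]; np.savez(name+".npz",**c); return c
def go(p,psi=None):
    "shift (cm, tool axes) to put TCP at p, and turn about tool z for tool x at world angle psi (deg)"
    s=state(); M=rot(s["ee_rot"]).as_matrix(); cur=np.degrees(np.arctan2(M[1,0],M[0,0]))
    print("cur",s["eef_pos"].round(1),"psi",cur.round(2),"tilt",(M[:2,2]).round(4),"j",s["joint_pos"].round(2),"t",s["time"],"w",round(float(s["gripper_width"]),3))
    print("shift cm",(M.T@(np.array(p)-s["eef_pos"])/10).round(3), "" if psi is None else "turn z rad %.4f"%(-np.radians((psi-cur+90)%180-90)))
E
python3 - <<'E'
from h import *
c=dict(np.load("top0.npz"));W=c["world_from_camera"]
for n,u,v,z in [("stud",454,319,70),("slat",334,269,18),("scrap",323,160,18),("nut1",235,368,16),("nut2",196,335,16),("nut3",199,301,16),("strap",243,308,10),("washer",275,365,6),("b1",319,351,18),("b2",362,343,40),("oil",575,285,100)]:
    p=cast(c,W,[u*.64,v*.64],z)[0]; print(n,p.round(),np.hypot(*p[:2]).round(), c["range_z"][int(v*.64),int(u*.64)])
P=lambda r,col:(lambda q:(W@np.r_[np.linalg.inv(c["K"])@[q[0],q[1],1]*c["range_z"][q[1],q[0]],1])[:3].round(1))((int(col*.64),int(r*.64)))
for u,v in [(334,269),(319,347),(362,338),(323,160),(243,290)]: print(u,v,P(v,u))
E
```

```text
stud [ 470. -101.   70.] 481.0 1455.5917
slat [602. 151.  18.] 621.0 1529.5868
scrap [859. 169.  18.] 875.0 1575.614
nut1 [393. 369.  16.] 539.0 1504.9012
nut2 [468. 453.  16.] 652.0 1518.5039
nut3 [543. 448.  16.] 704.0 1537.7566
strap [525. 353.  10.] 632.0 1529.8232
washer [397. 285.   6.] 489.0 1505.4856
b1 [422. 188.  18.] 462.0 1494.952
b2 [432.  94.  40.] 442.0 1478.6182
oil [ 526. -353.  100.] 633.0 1460.5024
334 269 [602.5 153.4  19.3]
319 347 [431.1 188.4  16.7]
362 338 [444.   96.   39.9]
323 160 [857.8 171.1  24.3]
243 290 [565.8 353.2  16.8]
```

```bash
python3 -c "
from h import *
go([300,-300,300]);go([540,40,300],0)"
```

```text
cur [ 150.8 -528.7  205. ] psi 15.91 tilt [-0.0002  0.0009] j [-1.36  0.3   1.52 -0.    1.32 -0.07] t 0.15 w 0.998
shift cm [ 20.624 -17.912  -9.482] 
cur [ 150.8 -528.7  205. ] psi 15.91 tilt [-0.0002  0.0009] j [-1.36  0.3   1.52 -0.    1.32 -0.07] t 0.15 w 0.998
shift cm [ 53.027 -44.029  -9.458] turn z rad 0.2778
```

```bash
A='[[2.4,-2.0,-1.2],[0,0,0]]'; python3 -m handwheel '[[[2,-2,-1.5],[0,0,0]],[[2,-2,-1.5],[0,0,0]],[[2.4,-2,-1.5],[0,0,0]],[[2.4,-2,-1.5],[0,0,0]],[[2.4,-2,-1.5],[0,0,0]],[[2.4,-2,-1.5],[0,0,0]],[[2.4,-2,-0.5],[0,0,0]],[[2.4,-2,0],[0,0,0]]]'
python3 -m handwheel '[[[2.4,-2,0],[0,0,0]],[[2.4,-2,0],[0,0,0]],[[2.4,-2,0],[0,0,0]],[[2.4,-2,0],[0,0,0]],[[2.4,-2,0],[0,0,0]],[[2.4,-2,0],[0,0,0]],[[2.4,-2,0],[0,0,0]],[[2.4,-2,0],[0,0,0]]]'
python3 -m handwheel '[[[2.4,-2,0],[0,0,0]],[[2.4,-2,0],[0,0,0]],[[2.4,-2,0],[0,0,0]],[[2.4,-2,0],[0,0,0]],[[2.4,-2,0],[0,0,0]],[[2.4,-2,0],[0,0,0]],[[0,0,0],[0,0,0.09]],[[0,0,0],[0,0,0.09]]]'
python3 -m handwheel '[[[0,0,0],[0,0,0.098]],[[0,0,0],[0,0,0]],[[0,0,0],[0,0,0]]]'
python3 - <<'E'
from h import *
go([540,40,300],0)
c=wrist("w1"); print(c["K"]); cv2.imwrite("pics/w1.png",cv2.resize(c["img"][:,:,::-1],(800,600),interpolation=cv2.INTER_CUBIC))
E
```

```text
time: 0.82
eef_pos: [284.6, -323.5, 301.8]
ee_rot: [0.001, 0.99, 0.138, 0.001]
wrist_force: [-0.1, -0.9, 0.2]
gripper_width: 1.002
grip_force: 0.0
time: 1.48
eef_pos: [425.2, -116.5, 300.4]
ee_rot: [0.0, 0.99, 0.138, 0.0]
wrist_force: [0.2, -1.2, 0.3]
gripper_width: 1.0
grip_force: 0.0
time: 2.15
eef_pos: [530.6, 38.2, 299.6]
ee_rot: [-0.0, 0.999, 0.048, -0.001]
wrist_force: [-0.0, -0.2, -0.1]
gripper_width: 1.0
grip_force: 0.0
time: 2.4
eef_pos: [530.2, 36.8, 300.3]
ee_rot: [0.0, 1.0, 0.001, -0.0]
wrist_force: [0.5, 0.5, -0.7]
gripper_width: 1.0
grip_force: 0.0
cur [530.2  36.8 300.3] psi 0.16 tilt [-0.0003 -0.    ] j [ 0.    0.2   1.42 -0.    1.52  1.57] t 2.4 w 1.0
shift cm [ 0.983 -0.316  0.028] turn z rad 0.0028
[[291.23841326   0.         259.30866453]
 [  0.         291.23841326 191.93320726]
 [  0.           0.           1.        ]]
```

View pics/w1.png

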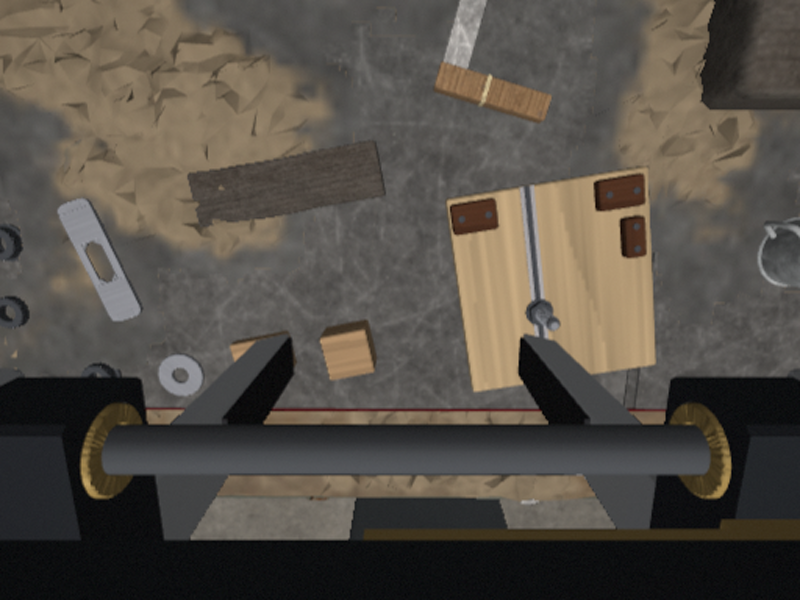

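Wrist view (800x600): slat corners at (188,175), (376,141), (385,193) and (198,228). Sled board spans (447,201) to (655,362), with the stud foot at (540,312) and tip at (552,324). Fence blocks are at (474,216) and (620,191), end stop at (633,236). Strap is at (100,260), washer at (180,375) and tall block at (348,350).

```bash
cat >> h.py <<'E'
def cloud(c):
    v,u=np.mgrid[:384,:512]; d=np.stack([u,v,np.ones_like(u)],-1)@np.linalg.inv(c["K"]).T*c["range_z"][...,None]
    P=d@c["W"][:3,:3].T+c["W"][:3,3]; P[c["range_z"]==0]=np.nan; return P
def rects(c,lo,hi,ztop,amin=150):
    P=cloud(c); m=((P[...,2]>lo)&(P[...,2]<hi)).astype(np.uint8); m=cv2.morphologyEx(m,cv2.MORPH_OPEN,np.ones((3,3)))
    for k in cv2.findContours(m,cv2.RETR_EXTERNAL,cv2.CHAIN_APPROX_NONE)[0]:
        if cv2.contourArea(k)<amin: continue
        q=cast(c,c["W"],k[:,0],ztop)[:,:2].astype(np.float32); r=cv2.minAreaRect(q); b=cv2.boundingRect(k)
        print("px",b,"c",np.round(r[0],1),"size",np.round(r[1],1),"ang",round(r[2],2))
E
python3 - <<'E'
from h import *
c=dict(np.load("w1.npz")); P=cloud(c)
print("floor",np.nanmedian(P[60:90,230:260,2]),"board",np.nanmedian(P[180:200,370:400,2]),"slat",np.nanmedian(P[110:125,160:210,2]))
for lo,hi,z in [(12,24,18),(28,38,34),(36,46,40),(5,14,10),(60,76,70)]: print(lo,hi); rects(c,lo,hi,z,60)
E
```

```text
floor 0.14606322856553788 board 18.207348239849807 slat 18.14806187943617
12 24
px (52, 233, 19, 8) c [410.7 372.4] size [12.6 31. ] ang 0.15
px (147, 217, 16, 12) c [436.2 210.3] size [16.4 27. ] ang 13.06
px (0, 190, 17, 20) c [473.8 448.9] size [25.7 32.5] ang 78.72
px (490, 146, 14, 33) c [ 538.5 -337.5] size [51.1 17.3] ang 0.07
px (0, 146, 11, 21) c [544.9 439.9] size [15.5 33.2] ang 78.72
px (286, 106, 134, 144) c [ 506.3 -117.4] size [208.7 199.2] ang 9.45
px (466, 91, 17, 14) c [ 634.9 -288.1] size [12.1 27. ] ang 39.2
px (70, 89, 176, 64) c [594.2 193.5] size [ 76.9 269.2] ang 6.91
px (451, 81, 21, 21) c [ 647.  -266.4] size [19.9 34.6] ang 27.46
px (278, 39, 75, 38) c [691.1 -44.5] size [109.6  25.3] ang 74.41
px (0, 3, 184, 99) c [708.3 280.8] size [263.2 109.4] ang 71.66
px (431, 0, 32, 86) c [ 710.5 -232.5] size [115.5  44.4] ang 12.49
px (0, 0, 49, 17) c [758.3 372.5] size [15.2 72.9] ang 10.03
28 38
px (498, 149, 11, 32) c [ 536.1 -336.9] size [48.9 14.3] ang 7.28
px (399, 138, 15, 27) c [ 557.2 -185.9] size [40.  21.3] ang 7.01
px (288, 127, 31, 23) c [576.3 -29. ] s
[... 301 characters left out ...]
 0, 11, 66) c [ 718.8 -240.5] size [82.1 10.2] ang 4.95
5 14
px (102, 227, 28, 26) c [402.  284.6] size [46.  46.1] ang 0.15
px (0, 195, 10, 10) c [473.  461.5] size [14.7 15.8] ang 78.72
px (39, 29, 23, 21) c [722.9 343.7] size [34. 22.] ang 38.73
px (0, 24, 220, 182) c [601.2 275.4] size [268.3 357.3] ang 1.4
px (394, 0, 118, 180) c [ 641.5 -270.6] size [304.2 158.4] ang 34.86
px (284, 0, 27, 43) c [744.7 -16.7] size [24.1 58.7] ang 74.48
px (163, 0, 26, 13) c [761.9 158.8] size [15.5 37. ] ang 0.17
px (0, 0, 164, 40) c [743.6 297.3] size [ 51.2 235.3] ang 0.17
px (0, 0, 24, 10) c [767.5 396.1] size [10.8 37.2] ang 17.17
60 76
px (468, 0, 44, 64) c [ 712.  -262.2] size [73.9 59. ] ang 0.61
```

```bash
python3 - <<'E'
from h import *
c=dict(np.load("w1.npz"))
q=cast(c,c["W"],np.array([[188,175],[376,141],[385,193],[198,228]])*.64,18); print("slat",q.round(1).tolist(),q.mean(0))
P=cloud(c); hsv=cv2.cvtColor(c["img"],cv2.COLOR_RGB2HSV)
m=((P[...,2]>16.3)&(P[...,2]<21)&(hsv[...,2]<125)).astype(np.uint8); m[:,250:]=0; m=cv2.morphologyEx(m,cv2.MORPH_OPEN,np.ones((5,5)))
k=max(cv2.findContours(m,0,1)[0],key=cv2.contourArea); r=cv2.minAreaRect(cast(c,c["W"],k[:,0],18)[:,:2].astype(np.float32)); print("slat mask",r)
print("tip",cast(c,c["W"],np.array([552,324])*.64,70))
a=np.radians(9.46);ex=np.array([np.cos(a),np.sin(a)]);ey=np.array([-ex[1],ex[0]]);O=np.array([478.4,-102.4])
C=q.mean(0)[:2]
d=(q[0]+q[3]-q[1]-q[2])[:2]; ang=np.degrees(np.arctan2(d[1],d[0])); print("long axis",ang, "len",np.linalg.norm(d)/2)
u=np.array([np.cos(np.radians(ang)),np.sin(np.radians(ang))]); g=C-33*u
print("grasp at",g,"release target",O+66*ex+(8-33)*ey)
go([*g,120],ang)
E
```

```text
slat [[613.9, 250.1, 18.0], [646.0, 65.7, 18.0], [597.3, 57.4, 18.0], [562.5, 245.5, 18.0]] [604.90937517 154.66965925  18.        ]
slat mask ((605.3394165039062, 155.38177490234375), (54.51793670654297, 187.8507080078125), 9.828564643859863)
tip [[ 478.20831373 -100.39084603   70.        ]]
long axis 100.18157168699479 len 189.28201109386478
grasp at [610.7427251 122.1893263] release target [ 547.6114139 -116.2123201]
cur [530.2  36.8 300.4] psi 0.18 tilt [-0.0002  0.    ] j [0.   0.2  1.42 0.   1.52 1.57] t 2.45 w 0.996
shift cm [ 8.086 -8.516 18.034] turn z rad 1.3962
```

```bash
sed -i 's/print("shift cm".*/d=psi is not None and (psi-cur+90)%180-90; j6=s["joint_pos"][5]\n    if psi is not None and abs(j6-np.radians(d))>2.4: d-=180*np.sign(d)\n    print("shift cm",(M.T@(np.array(p)-s["eef_pos"])\/10).round(3), "" if psi is None else "turn z rad %.4f"%(-np.radians(d)))/' h.py
python3 -m handwheel '[[[2.7,-2.83,1],[0,0,0]],[[2.7,-2.83,1],[0,0,0]],[[2.7,-2.83,1],[0,0,0]],[[0,0,1],[0,0,-0.1243]],[[0,0,1],[0,0,-0.1243]],[[0,0,1],[0,0,-0.1243]],[[0,0,1],[0,0,-0.1243]],[[0,0,1],[0,0,-0.1243]]]' >/dev/null
python3 -m handwheel '[[[0,0,1],[0,0,-0.1243]],[[0,0,1],[0,0,-0.1243]],[[0,0,1],[0,0,-0.1243]],[[0,0,1],[0,0,-0.1243]],[[0,0,1],[0,0,-0.1243]],[[0,0,1],[0,0,-0.1243]],[[0,0,1],[0,0,-0.1243]],[[0,0,1],[0,0,-0.1243]]]' >/dev/null
python3 -m handwheel '[[[0,0,1],[0,0,-0.1243]],[[0,0,0],[0,0,0]],[[0,0,0],[0,0,0]]]'
python3 -c "
from h import *
go([610.8,122.5,5],99.83)"
```

```text
time: 4.03
eef_pos: [611.1, 121.6, 130.3]
ee_rot: [-0.0, 0.646, 0.764, -0.0]
wrist_force: [-0.8, -0.2, 0.9]
gripper_width: 1.0
grip_force: 0.0
cur [611.1 121.6 130.3] psi 99.56 tilt [-0.0008 -0.0001] j [ 0.14  0.53  1.38  0.    1.23 -0.03] t 4.0333 w 1.0
shift cm [ 9.500e-02 -5.000e-03  1.253e+01] turn z rad -0.0048
```

```bash

python3 -m handwheel '[[[0.1,0,2],[0,0,-0.005]],[[0,0,2.5],[0,0,0]],[[0,0,2.5],[0,0,0]],[[0,0,2.5],[0,0,0]],[[0,0,2.0],[0,0,0]],[[0,0,0.9],[0,0,0]],[[0,0,0],[0,0,0]],[[0,0,0],[0,0,0]]]'
python3 -m handwheel '[[[0,0,0],[0,0,0]],[[0,0,0],[0,0,0]],[[0,0,0],[0,0,0]],[[0,0,0],[0,0,0]],[[0,0,0],[0,0,0]],[[0,0,0],[0,0,0]],[[0,0,0],[0,0,0]],[[0,0,0],[0,0,0]]]' 1
python3 -c "
from h import *
go([610.8,122.5,5],99.83)"
```

```text
time: 4.7
eef_pos: [611.7, 122.8, 7.5]
ee_rot: [0.0, 0.643, 0.765, 0.0]
wrist_force: [0.0, -0.7, -0.6]
gripper_width: 1.0
grip_force: 0.0
time: 5.37
eef_pos: [611.1, 122.7, 6.6]
ee_rot: [0.0, 0.643, 0.766, -0.0]
wrist_force: [-0.9, -0.6, 2.8]
gripper_width: 0.594
grip_force: 30.0
cur [611.1 122.7   6.6] psi 99.99 tilt [-0. -0.] j [ 0.14  0.68  1.46 -0.    1.01 -0.03] t 5.3667 w 0.594
shift cm [-0.015 -0.031  0.162] turn z rad 0.0027
```

```bash

python3 -m handwheel '[[[0,0,-1.5],[0,0,0]],[[0,0,-2],[0,0,0]],[[0,0,-2],[0,0,0]],[[0,0,-1.5],[0,0,0]],[[0,0,0],[0,0,0.009]],[[0,0,0],[0,0,0]]]'
python3 -c "
from h import *
go([541.6,-110.5,76],99.46)"
```

```text
time: 5.87
eef_pos: [611.2, 122.7, 76.4]
ee_rot: [0.0, 0.647, 0.763, 0.0]
wrist_force: [0.3, -0.5, -2.6]
gripper_width: 0.591
grip_force: 30.0
cur [611.2 122.7  76.4] psi 99.42 tilt [0.0007 0.0001] j [ 0.14  0.59  1.42  0.    1.13 -0.02] t 5.8667 w 0.591
shift cm [-21.869 -10.678   0.029] turn z rad -0.0007
```

```bash

python3 -m handwheel '[[[-1.5,-0.7,0],[0,0,0]],[[-3,-1.5,0],[0,0,0]],[[-3.5,-1.7,0],[0,0,0]],[[-3.5,-1.7,0],[0,0,0]],[[-3.5,-1.7,0],[0,0,0]],[[-3.5,-1.7,0],[0,0,0]],[[-2.4,-1.2,0],[0,0,0]],[[-0.95,-0.48,0],[0,0,0]]]' >/dev/null
python3 -m handwheel '[[[0,0,0],[0,0,0]],[[0,0,1],[0,0,0]],[[0,0,1.5],[0,0,0]],[[0,0,0],[0,0,0]],[[0,0,0],[0,0,0]]]'
python3 - <<'E'
from h import *
go([541.6,-110.5,27],99.46)
c=wrist("w2"); cv2.imwrite("pics/w2.png",cv2.resize(c["img"][:,:,::-1],(800,600)))
E
```

```text
time: 6.95
eef_pos: [541.3, -109.0, 50.2]
ee_rot: [-0.001, 0.646, 0.764, -0.0]
wrist_force: [0.1, -0.5, -1.6]
gripper_width: 0.595
grip_force: 30.0
cur [ 541.3 -109.    50.2] psi 99.55 tilt [-0.0023  0.0007] j [-0.27  0.48  1.66  0.    1.   -0.43] t 6.95 w 0.595
shift cm [-0.152  0.011  2.322] turn z rad 0.0016
```

View pics/w2.png

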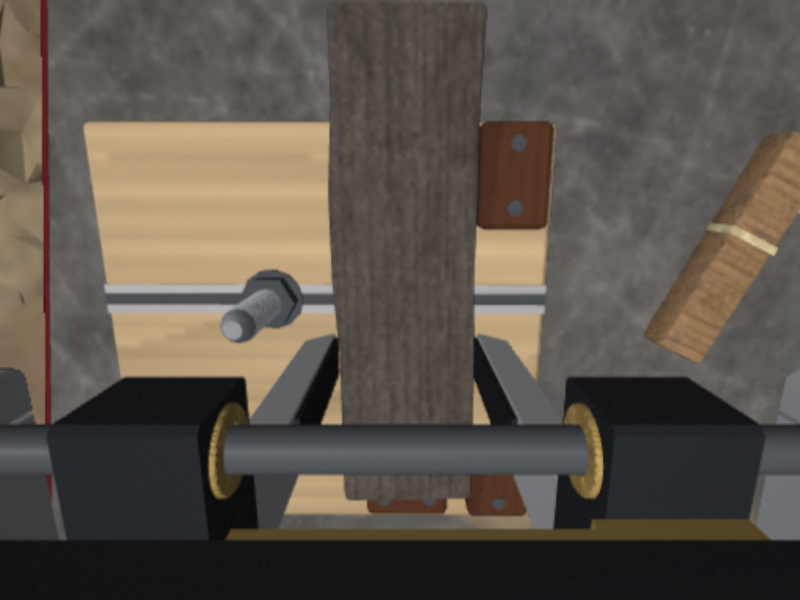

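Wrist view: slat held along the fence, its far end at (408,5) and near end at (405,497). Stud at (240,325), fence block edge at x≈478 px. I'll check the slat ends in sled coordinates.

```bash
cat >> h.py <<'E'
ang=np.radians(9.46);ex=np.array([np.cos(ang),np.sin(ang)]);ey=np.array([-ex[1],ex[0]]);O=np.array([478.3,-101.8])
def sled(p): p=np.atleast_2d(p)[:,:2]-O; return np.c_[p@ex,p@ey].round(1)
def world(x,y): return O+x*ex+y*ey
E
python3 - <<'E'
from h import *
c=dict(np.load("w2.npz"))
f=lambda L,z: print(sled(cast(c,c["W"],np.array(L)*.64,z)).tolist())
f([[328,4],[486,6],[345,497],[470,497]],61.4)
f([[478,122],[478,228],[553,122]],34); f([[370,500],[446,500]],34); f([[238,328]],70)
E
```

```text
[[36.4, 109.3], [88.6, 108.8], [36.8, -76.6], [89.6, -76.4]]
[[91.4, 76.7], [93.0, 34.2], [121.7, 76.7]]
[[44.9, -98.5], [82.3, -98.4]]
[[0.9, 0.3]]
```

```bash

python3 -m handwheel '[[[0,0,1],[0,0,0]],[[0,0,1],[0,0,0]],[[0,0,0.4],[0,0,0]],[[-0.3,0,0],[0,0,0]],[[-0.3,0,0],[0,0,0]],[[0,0,0],[0,0,0]],[[0,0,0],[0,0,0]]]'
python3 -m handwheel '[[[-0.1,0,0],[0,0,0]],[[-0.1,0,0],[0,0,0]],[[0,0,0],[0,0,0]]]'|grep -E "pos|force"
python3 -m handwheel '[[[-0.1,0,0],[0,0,0]],[[0,0,0],[0,0,0]],[[0,0,0],[0,0,0]]]'|grep -E "pos|force"
```

```text
time: 7.58
eef_pos: [542.9, -116.7, 27.8]
ee_rot: [0.0, 0.647, 0.763, 0.0]
wrist_force: [0.5, -0.9, -1.9]
gripper_width: 0.596
grip_force: 30.0
eef_pos: [543.0, -117.7, 27.6]
wrist_force: [-0.2, 5.2, -0.2]
grip_force: 30.0
eef_pos: [543.1, -117.8, 27.6]
wrist_force: [-1.1, 11.9, 1.9]
grip_force: 30.0
```

```bash

python3 -m handwheel '[[[0,0.2,0],[0,0,0]],[[0,0.2,0],[0,0,0]],[[0,0,0],[0,0,0]]]'|grep -E "pos|force"
python3 -m handwheel '[[[0,0.1,0],[0,0,0]],[[0,0,0],[0,0,0]],[[0,0,0],[0,0,0]]]'|grep -E "pos|force"
python3 -m handwheel '[[[0,0.1,0],[0,0,0]],[[0,0,0],[0,0,0]],[[0,0,0],[0,0,0]]]'|grep -E "pos|force"
python3 -c "
from h import *
go([542,-110,27],99.46);print(sled(state()['eef_pos']))"
```

```text
eef_pos: [545.4, -117.4, 26.8]
wrist_force: [-11.1, 8.4, 2.0]
grip_force: 30.0
eef_pos: [545.4, -117.4, 26.9]
wrist_force: [-18.6, 6.7, 6.5]
grip_force: 30.0
eef_pos: [545.4, -117.3, 26.8]
wrist_force: [-24.4, 5.6, 11.9]
grip_force: 30.0
cur [ 545.4 -117.3   26.8] psi 99.45 tilt [-0.0094  0.0026] j [-0.28  0.53  1.65 -0.    0.97 -0.44] t 8.8333 w 0.592
shift cm [ 0.778 -0.218 -0.02 ] turn z rad -0.0002
[[ 63.7 -26.3]]
```

```bash

python3 -m handwheel '[[[0,-0.2,0.1],[0,0,0]],[[0,0,0.1],[0,0,0]],[[0,0,0],[0,0,0]]]'|grep -E "pos|force"
python3 -m handwheel '[[[0,0,0],[0,0,0]],[[0,0,0],[0,0,0]],[[0,0,0],[0,0,0]],[[0,0,0],[0,0,0]]]' -0.45
python3 -m handwheel '[[[0,0.2,0],[0,0,0]],[[0,0.2,0],[0,0,0]],[[0,0.2,0],[0,0,0]],[[0,0.1,0],[0,0,0]],[[0,0,0],[0,0,0]],[[0,0,0],[0,0,0]]]'|grep -E "pos|force"
python3 -c "
from h import *
go([542,-110,27],99.46);print(sled(state()['eef_pos']))"
```

```text
eef_pos: [545.4, -117.3, 25.7]
wrist_force: [-15.1, 9.3, 12.1]
grip_force: 30.0
time: 9.42
eef_pos: [547.3, -118.8, 25.6]
ee_rot: [0.0, 0.646, 0.763, 0.0]
wrist_force: [-0.5, -0.6, 0.5]
gripper_width: 0.726
grip_force: 0.0
eef_pos: [551.7, -117.9, 25.2]
wrist_force: [-19.0, -5.3, 13.2]
grip_force: 9.4
cur [ 551.7 -117.9   25.2] psi 99.48 tilt [-0.0063 -0.0001] j [-0.27  0.54  1.63 -0.    0.97 -0.44] t 9.9167 w 0.726
shift cm [ 0.94  -0.829 -0.173] turn z rad 0.0003
[[ 69.8 -28. ]]
```

```bash

python3 -m handwheel '[[[0,-0.5,0],[0,0,0]],[[0,0,-2],[0,0,0]],[[0,0,-3],[0,0,0]],[[0,0,-3],[0,0,0]],[[0,0,-3],[0,0,0.124]],[[0,0,-3],[0,0,0.124]],[[0,0,-3],[0,0,0.124]],[[0,0,-3],[0,0,0.124]]]' -1 |grep -E "pos|force"
python3 -m handwheel '[[[0,0,-2],[0,0,0.124]],[[0,0,0],[0,0,0.124]],[[0,0,0],[0,0,0.124]],[[0,0,0],[0,0,0.124]],[[0,0,0],[0,0,0.124]],[[0,0,0],[0,0,0.124]],[[0,0,0],[0,0,0.124]],[[0,0,0],[0,0,0.124]]]' >/dev/null
python3 -m handwheel '[[[-2,-2,0],[0,0,0.124]],[[-2,0,0],[0,0,0.124]],[[-2,0,0],[0,0,0]],[[0,0,0],[0,0,0]],[[0,0,0],[0,0,0]]]' |grep -E "pos|force"
python3 - <<'E'
from h import *
c=wrist("w3"); 
for lo,hi,z in [(12,24,18),(28,42,35)]: print(lo);rects(c,lo,hi,z,60)
go([380,188,240],0)
cv2.imwrite("pics/w3.png",cv2.resize(c["img"][:,:,::-1],(800,600)))
E
```

```text
eef_pos: [549.0, -118.2, 227.1]
wrist_force: [1.0, -0.4, 0.8]
grip_force: 0.0
eef_pos: [485.0, -106.3, 246.0]
wrist_force: [1.0, 0.3, 0.3]
grip_force: 0.0
12
px (33, 195, 49, 33) c [427.6 189.3] size [40.  64.7] ang 11.24
px (422, 115, 14, 38) c [ 538.8 -335.7] size [50.2 17.9] ang 1.06
px (7, 100, 49, 21) c [570. 201.] size [26.  66.1] ang 0.02
px (5, 77, 27, 21) c [600.6 213.6] size [34. 23.] ang 78.98
px (197, 68, 149, 170) c [ 505.6 -118.3] size [209.3 198.6] ang 9.45
px (391, 48, 18, 18) c [ 635.1 -290.1] size [13.5 25.4] ang 40.93
px (352, 48, 13, 10) c [ 641.9 -233.6] size [10.7 15.7] ang 13.29
px (347, 0, 50, 63) c [ 666.8 -245.2] size [83.8 45. ] ang 45.11
px (167, 0, 89, 34) c [690.5 -45.1] size [110.   25.4] ang 74.7
px (0, 0, 66, 61) c [667.4 182.1] size [69.4 82.5] ang 0.03
28
px (92, 189, 45, 39) c [437.2  96. ] size [49.5 53.7] ang 11.81
px (429, 118, 13, 38) c [ 534.5 -337.6] size [49.3 15.1] ang 9.68
px (169, 72, 162, 91) c [557.9 -91.8] size [ 85.3 209.2] ang 9.44
px (465, 16, 45, 5) c [ 676.7 -381.4] size [ 4.4 53.7] ang 0.03
px (369, 0, 91, 21) c [ 678.2 -291.1] size [112.6  19. ] ang 80.75
cur [ 485.4 -106.4  245.8] psi 0.02 tilt [ 0.001  -0.0002] j [-0.29  0.15  1.61  0.    1.38  1.28] t 11.7167 w 1.0
shift cm [-10.532 -29.439   0.563] turn z rad 0.0003
```

View pics/w3.png

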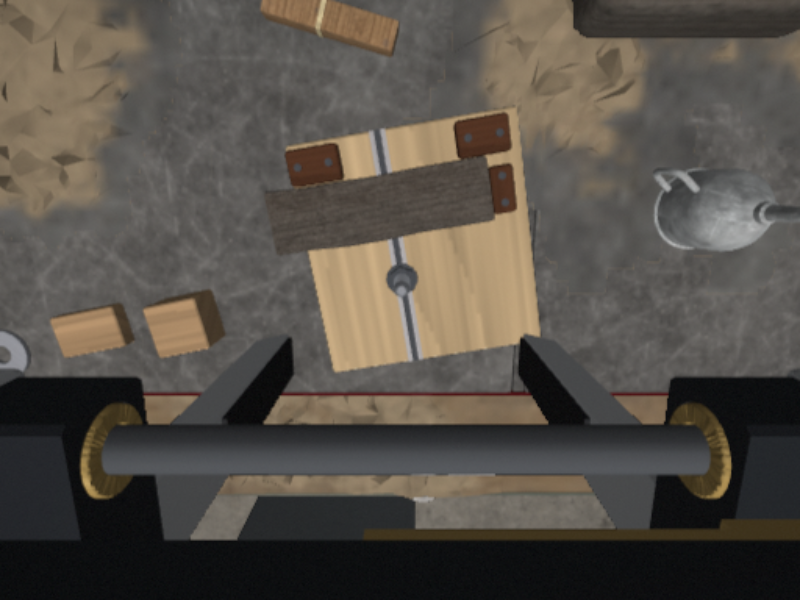

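w3 shows the slat lying against both fence blocks (edge at y≈150–185 px) with its end touching the stop at (491,190). Low block is at (92,330) and tall block at (180,325). Next the low block.

```bash

python3 -m handwheel '[[[-0.5,-2,0],[0,0,0]],[[-0.8,-3.8,0],[0,0,0]],[[-0.8,-3.8,1],[0,0,0]],[[-0.8,-3.8,2],[0,0,0]],[[-0.8,-3.8,2],[0,0,0]],[[-0.8,-3.8,2],[0,0,0]],[[-0.8,-3.8,2],[0,0,0]],[[-0.5,-3.8,2],[0,0,0]]]' -0.7 >/dev/null
python3 -m handwheel '[[[-0.14,-0.97,1],[0,0,0]],[[0,0,1],[0,0,-0.098]],[[0,0,1],[0,0,-0.098]],[[0,0,0],[0,0,0]],[[0,0,0],[0,0,0]]]' |grep -E "pos|force"
python3 -c "
from h import *
go([425.5,189.3,6],11.24)"
```

```text
eef_pos: [427.6, 181.1, 109.7]
wrist_force: [1.3, -1.0, 0.5]
grip_force: 0.0
cur [427.6 181.1 109.7] psi 11.07 tilt [-0.0008 -0.0002] j [0.32 0.22 1.86 0.   1.06 1.7 ] t 12.8 w 0.853
shift cm [-0.037 -0.85  10.368] turn z rad -0.0030
```

```bash

python3 -m handwheel '[[[0,-0.85,0],[0,0,0]],[[0,0,1.5],[0,0,0]],[[0,0,2.5],[0,0,0]],[[0,0,2.5],[0,0,0]],[[0,0,2.3],[0,0,0]],[[0,0,1.2],[0,0,0]],[[0,0,0.4],[0,0,0]],[[0,0,0],[0,0,0]]]' |grep -E "pos|force"
python3 -m handwheel '[[[0,0,0],[0,0,0]],[[0,0,0],[0,0,0]],[[0,0,0],[0,0,0]],[[0,0,0],[0,0,0]],[[0,0,0],[0,0,0]],[[0,0,0],[0,0,0]],[[0,0,0],[0,0,0]]]' 1
python3 -m handwheel '[[[0,0,-1.5],[0,0,0]],[[0,0,-3],[0,0,0]],[[0,0,-3],[0,0,0]],[[0,0,-1.5],[0,0,0]],[[0,0,0],[0,0,0]]]' |grep -E "pos|force"
python3 -c "
from h import *
O[:]=[476,-102.6]
go([*world(-51,0),95],9.46)"
```

```text
eef_pos: [425.6, 189.6, 5.8]
wrist_force: [-0.4, -0.3, -0.4]
grip_force: 0.0
time: 14.05
eef_pos: [426.2, 189.6, 6.8]
ee_rot: [-0.0, 0.995, 0.098, 0.001]
wrist_force: [-1.4, 0.7, 7.2]
gripper_width: 0.657
grip_force: 30.0
eef_pos: [427.1, 190.0, 99.4]
wrist_force: [0.1, 0.5, -0.3]
grip_force: 30.0
cur [427.1 190.   99.4] psi 11.22 tilt [0.0058 0.002 ] j [ 0.34  0.24  1.87 -0.    1.03  1.72] t 14.4667 w 0.659
shift cm [-5.998 29.492  0.379] turn z rad 0.0307
```

```bash

python3 -m handwheel '[[[-0.3,1.5,0],[0,0,0.03]],[[-0.6,3,0],[0,0,0]],[[-0.6,3,0],[0,0,0]],[[-0.6,3,0],[0,0,0]],[[-0.6,3,0],[0,0,0]],[[-0.6,3,0],[0,0,0]],[[-0.6,3,0],[0,0,0]],[[-0.6,3,0],[0,0,0]]]' >/dev/null
python3 -m handwheel '[[[-0.6,3,0],[0,0,0]],[[-0.6,2.5,0],[0,0,0]],[[-0.3,1.5,1],[0,0,0]],[[0,0,1],[0,0,0]],[[0,0,0],[0,0,0]],[[0,0,0],[0,0,0]]]' |grep -E "pos|force"
python3 - <<'E'
from h import *
O[:]=[476,-102.6]
go([*world(-51,0),25],9.46)
c=wrist("w4"); cv2.imwrite("pics/w4.png",cv2.resize(c["img"][:,:,::-1],(800,600)))
E
```

```text
eef_pos: [415.0, -110.7, 75.1]
wrist_force: [-0.2, -0.1, -0.1]
grip_force: 30.0
cur [ 415.  -110.7   75.1] psi 9.51 tilt [-0.0019  0.0008] j [-0.35  0.2   1.98  0.    0.96  1.06] t 15.6333 w 0.655
shift cm [1.058 0.212 5.004] turn z rad 0.0009
```

View pics/w4.png

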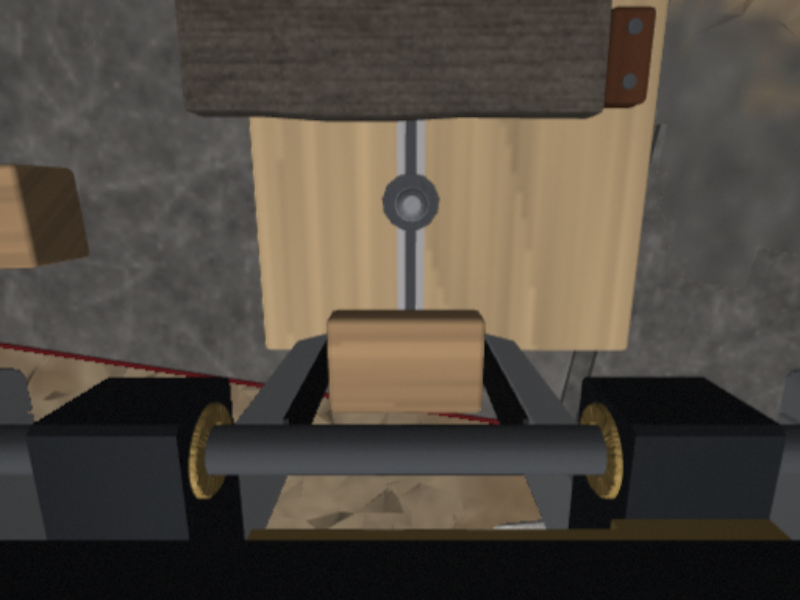

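Block is held with front edge at y≈320 px; stud tip at (411,205) with lock nut around it, and slat beyond. I'll compute the stud from this view.

```bash
python3 - <<'E'
from h import *
c=dict(np.load("w4.npz"))
t=cast(c,c["W"],np.array([[411,205]])*.64,70); n=cast(c,c["W"],np.array([[410,202]])*.64,28); print(t,n)
e=cast(c,c["W"],np.array([[330,318],[484,318]])*.64,86.3);f=cast(c,c["W"],np.array([[328,411],[482,411]])*.64,86.3); print("block top edges",e,f)
s=cast(c,c["W"],np.array([[190,113],[600,113]])*.64,36); print("slat near edge",s)
O[:]=t[0,:2]; print("in sled: block",sled(e).tolist(),sled(f).tolist(),"slat",sled(s).tolist())
E
```

```text
[[ 476.66609682 -102.30602519   70.        ]] [[ 477.03093641 -102.25374376   28.        ]]
block top edges [[ 430.09335404  -78.56295779   86.3       ]
 [ 439.86495905 -136.77262677   86.3       ]] [[ 391.40193051  -82.7448038    86.3       ]
 [ 401.68073345 -143.91963913   86.3       ]]
slat near edge [[ 499.39806232    2.04169998   36.        ]
 [ 529.87920239 -179.85187636   36.        ]]
in sled: block [[-42.0, 31.1], [-42.0, -27.9]] [[-80.9, 33.3], [-80.8, -28.7]] slat [[39.6, 99.2], [39.7, -85.2]]
```

```bash

python3 -m handwheel '[[[1.15,0.2,0],[0,0,0]],[[0,0,1],[0,0,0]],[[0,0,1.5],[0,0,0]],[[0,0,1.3],[0,0,0]],[[0,0,0.8],[0,0,0]],[[0,0,0.3],[0,0,0]],[[0,0,0.1],[0,0,0]],[[0,0,0],[0,0,0]]]' |grep -E "pos|force"
python3 -m handwheel '[[[0,0,0.1],[0,0,0]],[[0,0,0],[0,0,0]]]' |grep -E "pos|force"
```

```text
eef_pos: [427.3, -111.4, 26.0]
wrist_force: [0.8, -0.1, -0.5]
grip_force: 30.0
eef_pos: [427.4, -111.6, 25.2]
wrist_force: [-0.6, 1.0, 0.3]
grip_force: 30.0
```

```bash

python3 -m handwheel '[[[0,0,0.05],[0,0,0]],[[0,0,0],[0,0,0]],[[0,0,0],[0,0,0]],[[0,0,0],[0,0,0]],[[0,0,-1],[0,0,0]],[[0,0,-3],[0,0,0]],[[0,0,-3],[0,0,0]],[[0,0,-3],[0,0,0]]]' -0.7 |grep -E "pos|force|width"
python3 -m handwheel '[[[0.35,-3.3,-3],[0,0,0]],[[0.35,-3.3,-3],[0,0,0]],[[0.35,-3.3,-3],[0,0,0]],[[0.35,-3.3,-2.5],[0,0,0]],[[0.35,-3.3,0],[0,0,0]],[[0.35,-3.3,0],[0,0,0]],[[0.35,-3.3,0],[0,0,0]],[[0.35,-3.3,0],[0,0,0]]]' -1 >/dev/null
python3 -m handwheel '[[[0.35,-3.3,0],[0,0,0]],[[0.35,-3.3,0],[0,0,0]],[[0.35,-3.3,0],[0,0,0]],[[0.35,-3.3,0],[0,0,0]],[[0.35,-3.3,0],[0,0,0]],[[0,0,0],[0,0,0.08]],[[0,0,0],[0,0,0.085]],[[0,0,0],[0,0,0]]]' >/dev/null
python3 -m handwheel '[[[0,0,0],[0,0,0]],[[0,0,0],[0,0,0]]]' |grep -E "pos|force"
python3 - <<'E'
from h import *
c=wrist("w5"); cv2.imwrite("pics/w5.png",cv2.resize(c["img"][:,:,::-1],(800,600)))
for lo,hi,z in [(3,9,6),(5,15,10),(11,20,16)]: print(lo);rects(c,lo,hi,z,60)
go([400,320,240],0)
E
```

```text
eef_pos: [426.9, -111.5, 126.3]
wrist_force: [-0.1, 0.1, 0.8]
gripper_width: 0.85
grip_force: 0.0
eef_pos: [401.6, 312.0, 233.7]
wrist_force: [-0.7, -0.2, -0.5]
grip_force: 0.0
3
px (260, 156, 35, 35) c [400.5 287.5] size [48.6 48. ] ang 45.38
px (354, 12, 14, 20) c [594.  184.5] size [11.2 22.8] ang 70.04
px (206, 0, 17, 12) c [612.2 369.7] size [12.3 20.1] ang 0.2
px (118, 0, 309, 181) c [504.7 304.2] size [227.9 398.3] ang 0.2
5
px (102, 250, 15, 15) c [273.6 536.9] size [27.3  8.2] ang 38.99
px (260, 157, 34, 33) c [401.2 288.3] size [45.3 46.4] ang 0.22
px (504, 127, 8, 57) c [426.9 -30. ] size [78.9  8.7] ang 8.55
px (144, 114, 13, 13) c [472.9 459.6] size [15.7 16.5] ang 0.19
px (120, 107, 33, 40) c [464.1 479.4] size [42.5 51.4] ang 89.33
px (506, 99, 6, 27) c [484.8 -20.3] size [34.9  6.6] ang 11.06
px (508, 25, 4, 27) c [575.1  -3.7] size [31.2  3.8] ang 11.28
px (154, 0, 256, 136) c [547.9 293.4] size [155.9 342.1] ang 5.9
11
px (202, 164, 25, 24) c [398.6 375.1] size [32.2 33.3] ang 0.19
px (508, 110, 4, 75) c [437.4 -26. ] size [101.4   4.1] ang 11.28
px (138, 107, 26, 26) c [473.4 456.8] size [32.1 33.6] ang 0.19
px (137, 47, 27, 28) c [546.  451.6] size [31.8 33.2] ang 0.19
px (241, 0, 139, 63) c [584.5 252.2] size [169.4  69.7] ang 82.94
cur [401.7 311.9 233.6] psi 0.16 tilt [0.0003 0.0002] j [0.59 0.19 1.6  0.   1.36 2.16] t 18.7333 w 0.997
shift cm [-0.166 -0.806 -0.64 ] turn z rad 0.0028
```

View pics/w5.png

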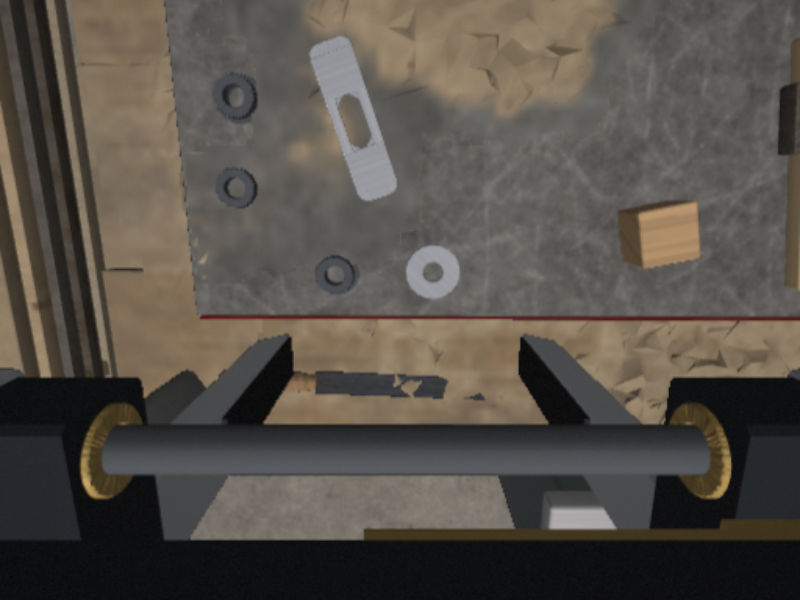

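w5 shows the strap at (353,118), washer at (432,272), the wanted nut at (336,274), and the other nuts at (236,187) and (235,95). I'll locate the strap by a colour mask.

```bash
python3 - <<'E'
from h import *
c=dict(np.load("w5.npz")); h=cv2.cvtColor(c["img"],cv2.COLOR_RGB2HSV)
m=((h[...,1]<50)&(h[...,2]>125)).astype(np.uint8); m[200:]=0
m=cv2.morphologyEx(m,cv2.MORPH_OPEN,np.ones((3,3)))
for k in cv2.findContours(m,0,1)[0]:
    if cv2.contourArea(k)<300: continue
    z=10 if cv2.contourArea(k)>1500 else 6
    r=cv2.minAreaRect(cast(c,c["W"],k[:,0],z)[:,:2].astype(np.float32)); print(cv2.boundingRect(k),cv2.contourArea(k),r)
    if z==10: go([*r[0],5],r[2]+90 if r[1][0]<r[1][1] else r[2])
E
```

```text
(260, 157, 34, 34) 876.5 ((399.8070068359375, 288.04168701171875), (47.25680160522461, 46.89387512207031), 0.22299686074256897)
(198, 23, 56, 106) 2745.5 ((526.8595581054688, 356.07366943359375), (130.00794982910156, 36.33291244506836), 18.968608856201172)
cur [401.7 311.9 233.6] psi 0.16 tilt [0.0003 0.0002] j [0.59 0.19 1.6  0.   1.36 2.16] t 18.7333 w 0.997
shift cm [12.523 -4.373 22.865] turn z rad -0.3283
```

```bash

python3 -m handwheel '[[[1.5,-0.6,1],[0,0,0]],[[3,-1,2],[0,0,0]],[[3,-1.1,3],[0,0,0]],[[3,-1.1,3],[0,0,0]],[[0,0,2],[0,0,-0.11]],[[0,0,2],[0,0,-0.11]],[[0,0,0],[0,0,-0.108]],[[0,0,0],[0,0,0]]]' >/dev/null
python3 -m handwheel '[[[0,0,0],[0,0,0]],[[0,0,0],[0,0,0]]]' |grep -E "pos|force"
python3 -c "
from h import *
go([507.1,349.5,4],18.97)"
```

```text
eef_pos: [504.0, 349.3, 107.2]
wrist_force: [-0.6, -1.1, 0.7]
grip_force: 0.0
cur [504.  349.3 107.2] psi 18.66 tilt [0.0013 0.0008] j [0.55 0.53 1.44 0.   1.18 1.79] t 19.5667 w 1.002
shift cm [ 0.283  0.084 10.316] turn z rad -0.0054
```

```bash

python3 -m handwheel '[[[0.3,0.08,1],[0,0,-0.005]],[[0,0,2],[0,0,0]],[[0,0,2.5],[0,0,0]],[[0,0,2.5],[0,0,0]],[[0,0,1.5],[0,0,0]],[[0,0,0.6],[0,0,0]],[[0,0,0.2],[0,0,0]],[[0,0,0],[0,0,0]]]' |grep -E "pos|force"
python3 -m handwheel '[[[0,0,0],[0,0,0]],[[0,0,0],[0,0,0]],[[0,0,0],[0,0,0]],[[0,0,0],[0,0,0]],[[0,0,0],[0,0,0]],[[0,0,0],[0,0,0]],[[0,0,0],[0,0,0]],[[0,0,0],[0,0,0]]]' 1
python3 -m handwheel '[[[0,0,0],[0,0,0]],[[0,0,-1],[0,0,0]],[[0,0,-2.5],[0,0,0]],[[0,0,-3],[0,0,0]],[[0,0,-3],[0,0,0]],[[0,0,-1.5],[0,0,0]],[[0,0,0],[0,0,0]]]' |grep -E "pos|force|width"
python3 -c "
from h import *
O[:]=[476.4,-102.4]
go([*world(-30,0),110],9.46)"
```

```text
eef_pos: [507.0, 349.6, 3.5]
wrist_force: [0.4, -0.5, -0.2]
grip_force: 0.0
time: 20.9
eef_pos: [506.7, 349.5, 3.2]
ee_rot: [-0.0, 0.986, 0.166, 0.0]
wrist_force: [-0.2, 1.0, -0.5]
gripper_width: 0.469
grip_force: 0.0
eef_pos: [508.0, 350.3, 117.6]
wrist_force: [-0.3, 0.5, -1.9]
gripper_width: 0.375
grip_force: 30.0
cur [508.  350.3 117.6] psi 19.14 tilt [0.0053 0.0032] j [0.54 0.52 1.42 0.   1.19 1.78] t 21.4833 w 0.375
shift cm [-20.788  41.227   0.58 ] turn z rad 0.1689
```

```bash

python3 -m handwheel '[[[-0.74,1.47,0],[0,0,0]],[[-1.48,2.94,0],[0,0,0]],[[-1.48,2.94,0],[0,0,0]],[[-1.48,2.94,0],[0,0,0]],[[-1.48,2.94,0],[0,0,0]],[[-1.48,2.94,0],[0,0,0]],[[-1.48,2.94,0],[0,0,0]],[[-1.48,2.94,0],[0,0,0]]]' >/dev/null
python3 -m handwheel '[[[-1.48,2.94,0],[0,0,0]],[[-1.48,2.94,0],[0,0,0]],[[-1.48,2.94,0],[0,0,0]],[[-1.48,2.94,0],[0,0,0]],[[-1.48,2.94,0],[0,0,0]],[[-1.48,2.94,0],[0,0,0]],[[-0.8,1.5,0],[0,0,0]],[[0,0,0],[0,0,0.084]]]' >/dev/null
python3 -m handwheel '[[[0,0,0],[0,0,0.085]],[[0,0,0],[0,0,0]],[[0,0,0],[0,0,0]]]' |grep -E "pos|force|width"
python3 - <<'E'
from h import *
O[:]=[476.4,-102.4]
go([*world(-16,0),82],9.46)
c=wrist("w6"); cv2.imwrite("pics/w6.png",cv2.resize(c["img"][:,:,::-1],(800,600)))
E
```

```text
eef_pos: [445.0, -107.6, 112.4]
wrist_force: [1.2, 0.4, -1.9]
gripper_width: 0.379
grip_force: 30.0
cur [ 445.  -107.6  112.4] psi 9.6 tilt [-0.0013  0.0004] j [-0.32  0.2   1.88  0.    1.06  1.09] t 23.0667 w 0.379
shift cm [1.59  0.006 3.042] turn z rad 0.0024
```

View pics/w6.png

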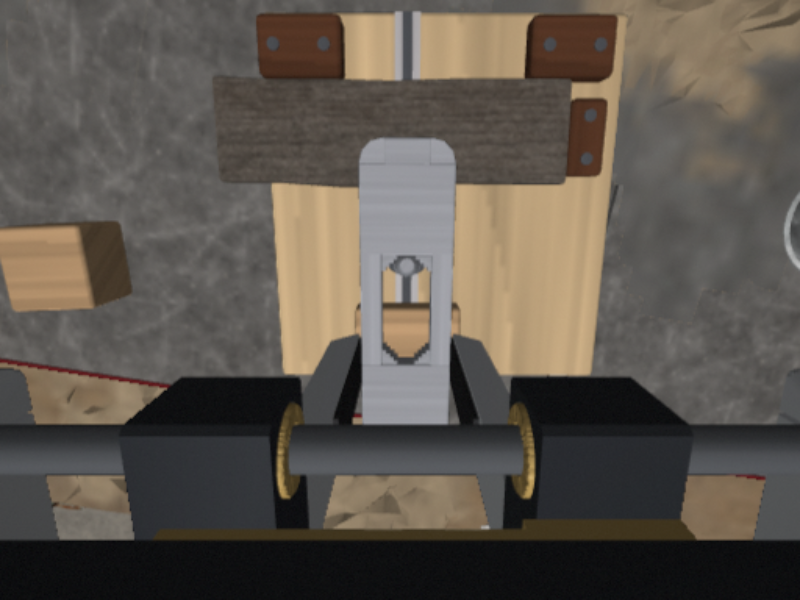

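w6 shows the strap held parallel to the sled's x axis, slot from y≈255 to 362 px centred at x≈407, stud tip at (406,266). Packing block is visible through the slot at y≈305–355.

```bash
python3 - <<'E'
from h import *
O[:]=[476.4,-102.4]
c=dict(np.load("w6.npz")); P=cloud(c)
for u,v in [(407,172),(407,200),(407,235),(372,300),(440,300),(405,390),(300,120),(406,266)]:
    p=P[int(v*.64),int(u*.64)]; print((u,v),p.round(1),sled(p))
t=cast(c,c["W"],np.array([[406,268]])*.64,70)[0]; print("tip",t.round(1),sled(t))
h=P[...,2]; m=((h>100)&(h<135)).astype(np.uint8); m[:, :220]=0;m[:,300:]=0;m[215:]=0
k=max(cv2.findContours(m,0,1)[0],key=cv2.contourArea); zt=np.nanmedian(h[m>0]); print(zt,cv2.boundingRect(k)); r=cast(c,c["W"],k[:,0],zt); s=sled(r); print("strap sled x max",s[:,0].max(), "y",s[:,1].min(),s[:,1].max())
E
```

```text
(407, 172) [518.3 -95.2 118.8] [[42.5  0.2]]
(407, 200) [508.4 -96.9 118.7] [[32.4  0.1]]
(407, 235) [495.9 -99.1 118.6] [[19.7  0.1]]
(372, 300) [468.5 -90.1 118.7] [[-5.8 13.5]]
(440, 300) [ 472.7 -116.   118.1] [[ -5.9 -12.9]]
(405, 390) [ 434.2 -108.9  119.9] [[-42.7   0.5]]
(300, 120) [539.2 -35.   36.3] [[73.  56.1]]
(406, 266) [ 476.6 -101.7   70.6] [[0.3 0.7]]
tip [ 475.4 -102.5   70. ] [[-1.   0.1]]
118.59087623144367 (230, 87, 62, 128)
strap sled x max 55.0 y -17.9 18.0
```

```bash

python3 -m handwheel '[[[0.8,0,0],[0,0,0]],[[0.75,0,0],[0,0,0]],[[0,0,1.5],[0,0,0]],[[0,0,2],[0,0,0]],[[0,0,0],[0,0,0]]]' |grep -E "pos|force"
python3 -m handwheel '[[[0,0,1],[0,0,0]],[[0,0,1],[0,0,0]],[[0,0,0.8],[0,0,0]],[[0,0,0.5],[0,0,0]],[[0,0,0.2],[0,0,0]],[[0,0,0.1],[0,0,0]],[[0,0,0],[0,0,0]]]' |grep -E "pos|force"
python3 -m handwheel '[[[0,0,0.1],[0,0,0]],[[0,0,0],[0,0,0]]]' |grep -E "pos|force"
```

```text
eef_pos: [459.9, -104.5, 75.3]
wrist_force: [0.0, 0.5, -3.9]
grip_force: 30.0
eef_pos: [460.8, -105.3, 42.2]
wrist_force: [0.5, 0.5, -2.3]
grip_force: 30.0
eef_pos: [460.9, -105.3, 41.4]
wrist_force: [-0.1, 0.0, -1.2]
grip_force: 30.0
```

```bash

python3 -m handwheel '[[[0,0,0.1],[0,0,0]],[[0,0,0],[0,0,0]],[[0,0,0],[0,0,0]]]' |grep -E "pos|force"
python3 -m handwheel '[[[0,0,0.05],[0,0,0]],[[0,0,0],[0,0,0]],[[0,0,0],[0,0,0]]]' |grep -E "pos|force"
```

```text
eef_pos: [460.7, -105.2, 40.2]
wrist_force: [-0.5, -0.1, -1.9]
grip_force: 30.0
eef_pos: [460.8, -105.2, 39.7]
wrist_force: [-0.3, -0.2, -0.9]
grip_force: 30.0
```

```bash

python3 -m handwheel '[[[0,0,0],[0,0,0]],[[0,0,0],[0,0,0]],[[0,0,0],[0,0,0]],[[0,0,-1],[0,0,0]],[[0,0,-2],[0,0,0]],[[0,0,-3],[0,0,0]],[[0,0,-3],[0,0,0]],[[0,0,0],[0,0,0]]]' -0.49 |grep -E "pos|force|width"
python3 - <<'E'
from h import *
O[:]=[476.4,-102.4]
c=wrist("w7"); P=cloud(c); cv2.imwrite("pics/w7.png",cv2.resize(c["img"][:,:,::-1],(800,600)))
go([399.5,287.7,100],9.46)
E
```

```text
eef_pos: [462.9, -105.9, 135.6]
wrist_force: [0.0, 0.2, -0.4]
gripper_width: 0.746
grip_force: 0.0
cur [ 462.1 -105.6  133. ] psi 9.46 tilt [ 0.0056 -0.0017] j [-0.3   0.21  1.82  0.    1.11  1.1 ] t 25.5 w 0.745
shift cm [  0.271 -39.837   3.194] turn z rad -0.0001
```

View pics/w7.png

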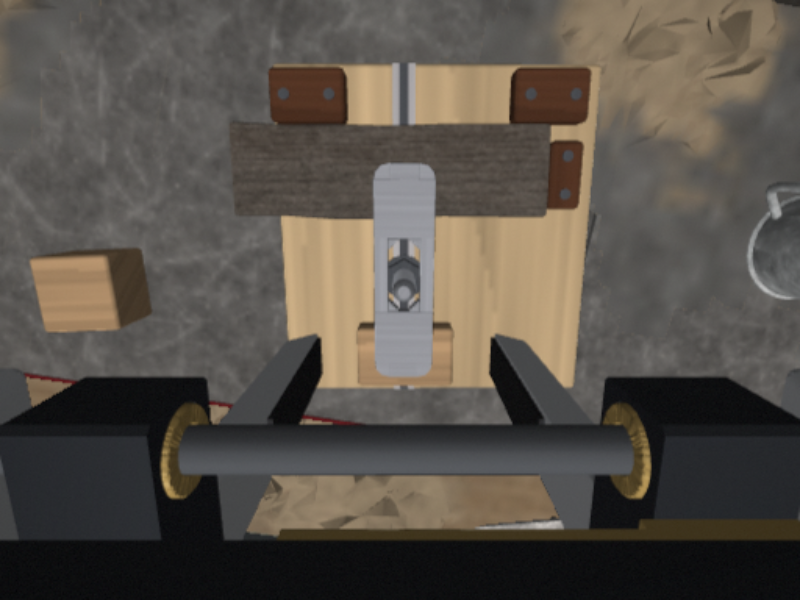

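w7 shows the strap over the stud (tip at (403,290)), lying from the slat (end at y≈165) to the block (end at y≈375), straight and centred. Next the washer.

```bash

python3 -m handwheel '[[[0,-1.5,0],[0,0,0]],[[0,-3.2,0],[0,0,0]],[[0,-3.2,0],[0,0,0]],[[0,-3.2,0],[0,0,0]],[[0,-3.2,0],[0,0,0]],[[0,-3.2,0],[0,0,0]],[[0,-3.2,0],[0,0,0]],[[0,-3.2,0],[0,0,0]]]' >/dev/null
python3 -m handwheel '[[[0.1,-3.2,0],[0,0,0]],[[0.1,-3.2,0],[0,0,0]],[[0.1,-3.2,0],[0,0,0]],[[0,-3.2,1],[0,0,0]],[[0,-3.2,1],[0,0,0]],[[0,-0.5,1],[0,0,0]],[[0,0,1],[0,0,0]],[[0,0,0],[0,0,0]]]' >/dev/null
python3 -m handwheel '[[[0,0,0],[0,0,0]],[[0,0,0],[0,0,0]]]' |grep -E "pos|force|width"
python3 - <<'E'
from h import *
c=wrist("w8"); h=cv2.cvtColor(c["img"],cv2.COLOR_RGB2HSV); m=((h[...,1]<50)&(h[...,2]>125)).astype(np.uint8); m[:170]=0; m[270:]=0
for k in cv2.findContours(cv2.morphologyEx(m,cv2.MORPH_OPEN,np.ones((3,3))),0,1)[0]:
    if cv2.contourArea(k)>300: print(cv2.boundingRect(k),cv2.minEnclosingCircle(cast(c,c["W"],k[:,0],6)[:,:2].astype(np.float32)))
cv2.imwrite("pics/w8.png",cv2.resize(c["img"][:,:,::-1],(800,600)))
go([399.5,287.7,2],9.46)
E
```

```text
eef_pos: [397.8, 292.8, 90.0]
wrist_force: [-0.3, -0.7, -0.5]
gripper_width: 0.747
grip_force: 0.0
(239, 171, 53, 51) ((399.43011474609375, 287.78118896484375), 24.683717727661133)
cur [397.9 293.   90.2] psi 9.37 tilt [0.0007 0.0004] j [ 0.56  0.31  1.8  -0.    1.03  1.97] t 27.05 w 0.747
shift cm [0.066 0.551 8.824] turn z rad -0.0015
```

View pics/w8.png

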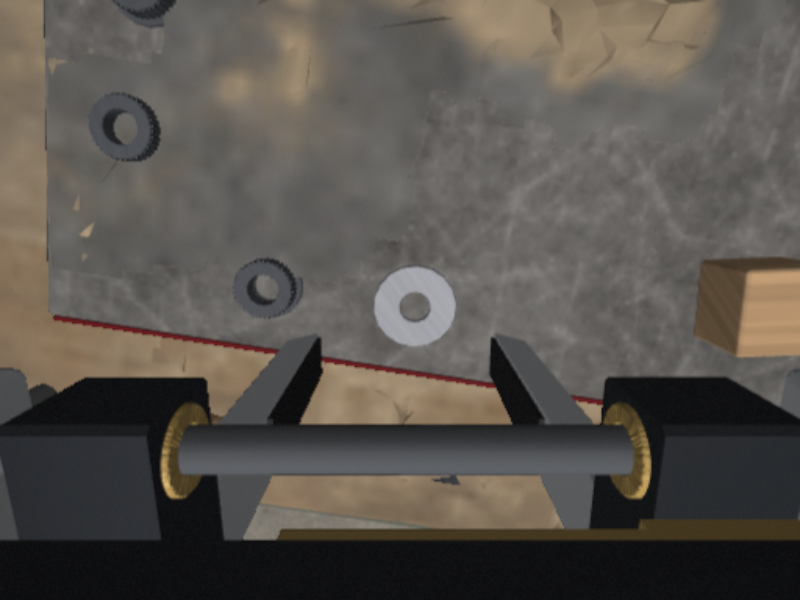

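w8 shows the washer at (415,305), measured at (399.4, 287.8) with radius 24.7. The wanted nut is at (267,288).

```bash

python3 -m handwheel '[[[0.05,0.53,1],[0,0,0]],[[0,0,2.2],[0,0,0]],[[0,0,2.2],[0,0,0]],[[0,0,1.8],[0,0,0]],[[0,0,1.0],[0,0,0]],[[0,0,0.4],[0,0,0]],[[0,0,0.15],[0,0,0]],[[0,0,0],[0,0,0]]]' |grep -E "pos|force"
python3 -m handwheel '[[[0,0,0],[0,0,0]],[[0,0,0],[0,0,0]],[[0,0,0],[0,0,0]],[[0,0,0],[0,0,0]],[[0,0,0],[0,0,0]],[[0,0,0],[0,0,0]],[[0,0,0],[0,0,0]]]' 1
python3 -m handwheel '[[[0,0,-1],[0,0,0]],[[0,0,-2.5],[0,0,0]],[[0,0,-3],[0,0,0]],[[0,0,-3],[0,0,0]],[[0,0,-1.5],[0,0,0]],[[0,0,0],[0,0,0]]]' |grep -E "pos|force|width"
python3 -c "
from h import *
O[:]=[476,-102.4]
go([*world(-20,0),105],9.46)"
```

```text
eef_pos: [399.0, 288.6, 2.6]
wrist_force: [0.3, -0.2, 0.0]
grip_force: 0.0
time: 28.3
eef_pos: [399.0, 288.8, 2.7]
ee_rot: [-0.0, 0.997, 0.082, 0.0]
wrist_force: [-0.6, -0.8, 6.4]
gripper_width: 0.517
grip_force: 30.0
eef_pos: [399.9, 289.5, 116.1]
wrist_force: [0.4, -0.2, -0.5]
gripper_width: 0.52
grip_force: 30.0
cur [399.9 289.5 116.1] psi 9.46 tilt [0.005  0.0032] j [0.55 0.27 1.78 0.   1.08 1.96] t 28.8 w 0.52
shift cm [-0.943 39.907  1.012] turn z rad -0.0000
```

```bash

python3 -m handwheel '[[[0,1.5,0],[0,0,0]],[[-0.08,3.2,0],[0,0,0]],[[-0.08,3.2,0],[0,0,0]],[[-0.08,3.2,0],[0,0,0]],[[-0.08,3.2,0],[0,0,0]],[[-0.08,3.2,0],[0,0,0]],[[-0.08,3.2,0],[0,0,0]],[[-0.08,3.2,0],[0,0,0]]]' >/dev/null
python3 -m handwheel '[[[-0.08,3.2,0],[0,0,0]],[[-0.08,3.2,0],[0,0,0]],[[-0.08,3.2,0],[0,0,0]],[[-0.08,3.2,0],[0,0,0]],[[0,2.5,0],[0,0,0]],[[0,1,0],[0,0,0]],[[0,0,0],[0,0,0]],[[0,0,0],[0,0,0]]]' |grep -E "pos|force|width"
python3 - <<'E'
from h import *
O[:]=[476,-102.4]
go([*world(-20,0),105],9.46)
c=wrist("w9"); cv2.imwrite("pics/w9.png",cv2.resize(c["img"][100:300,130:390,::-1],(780,600)))
E
```

```text
eef_pos: [455.6, -108.8, 111.6]
wrist_force: [-0.0, -0.7, -0.3]
gripper_width: 0.517
grip_force: 30.0
cur [ 455.6 -108.8  111.6] psi 9.41 tilt [-0.0011  0.0006] j [-0.31  0.23  1.85  0.    1.07  1.09] t 30.1333 w 0.517
shift cm [ 0.117 -0.297  0.662] turn z rad -0.0008
```

View pics/w9.png

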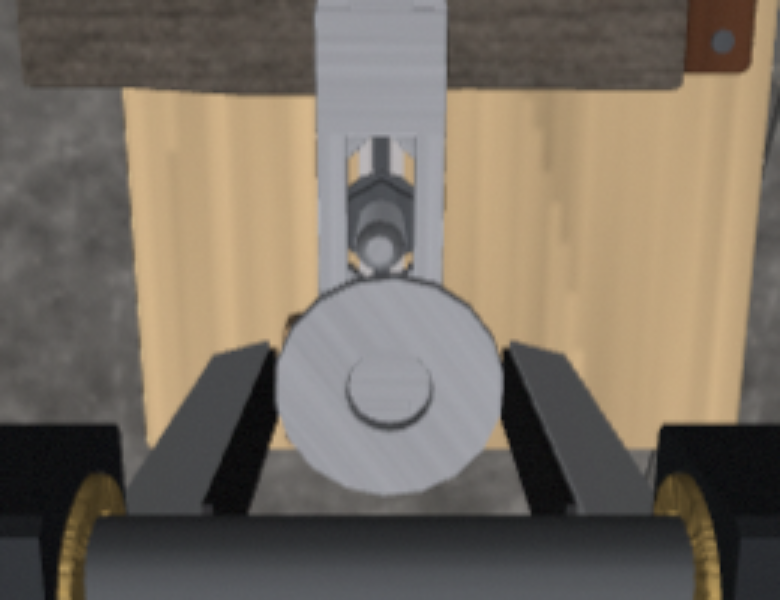

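w9 (3x crop): washer outline from x 276 to 503 and y 279 to 495, centre (389,386). Stud tip at (379,250).

```bash
python3 - <<'E'
from h import *
O[:]=[476,-102.4]
c=dict(np.load("w9.npz")); f=lambda L,z: cast(c,c["W"],np.array(L)/3+[130,100],z)
w=f([[276,387],[503,387],[389.5,279],[389.5,495]],115); print(sled(w)); t=f([[379,250]],70)[0]; print("tip",t,sled(t))
C=w[:2].mean(0)*.5+w[2:].mean(0)*.5; C[:2]=world(*np.r_[sled(w)[2:,0].mean(),sled(w)[:2,1].mean()]); print("washer",C,"from tcp",sled(C)-sled(state()["eef_pos"]),"need tool x,y cm",((t-C)[:2]@ex/10).round(3),(-(t-C)[:2]@ey/10).round(3))
print(sled(state()["eef_pos"]), np.nanmedian(cloud(c)[225:232,255:262,2]))
E
```

```text
[[-20.1  21.3]
 [-20.1 -27.2]
 [  3.6  -2.9]
 [-45.2  -2.9]]
tip [ 476.64694598 -102.59484897   70.        ] [[ 0.6 -0.3]]
washer [ 455.96772688 -108.7285491   115.        ] from tcp [[ 0.2 -0.5]] need tool x,y cm 2.141 -0.265
[[-21.   -2.5]] 46.24549788049339
```

```bash

python3 -m handwheel '[[[1.0,-0.27,0],[0,0,0]],[[1.1,0,0],[0,0,0]],[[0,0,1.5],[0,0,0]],[[0,0,1.5],[0,0,0]],[[0,0,0.3],[0,0,0]],[[0,0,0],[0,0,0]],[[0,0,0],[0,0,0]]]' |grep -E "pos|force|width"
python3 - <<'E'
from h import *
O[:]=[476.4,-102.4]
go([*world(0,0),42],9.46);print(sled(state()["eef_pos"]))
c=wrist("w10"); cv2.imwrite("pics/w10.png",cv2.resize(c["img"][180:300,180:340,::-1],(800,600)))
E
```

```text
eef_pos: [476.7, -102.6, 79.6]
wrist_force: [0.2, 0.5, 0.8]
gripper_width: 0.517
grip_force: 30.0
cur [ 476.7 -102.6   79.6] psi 9.5 tilt [ 0.0002 -0.    ] j [-0.29  0.31  1.82  0.    1.    1.12] t 30.7667 w 0.517
shift cm [-0.028 -0.029  3.764] turn z rad 0.0008
[[ 0.3 -0.3]]
```

View pics/w10.png

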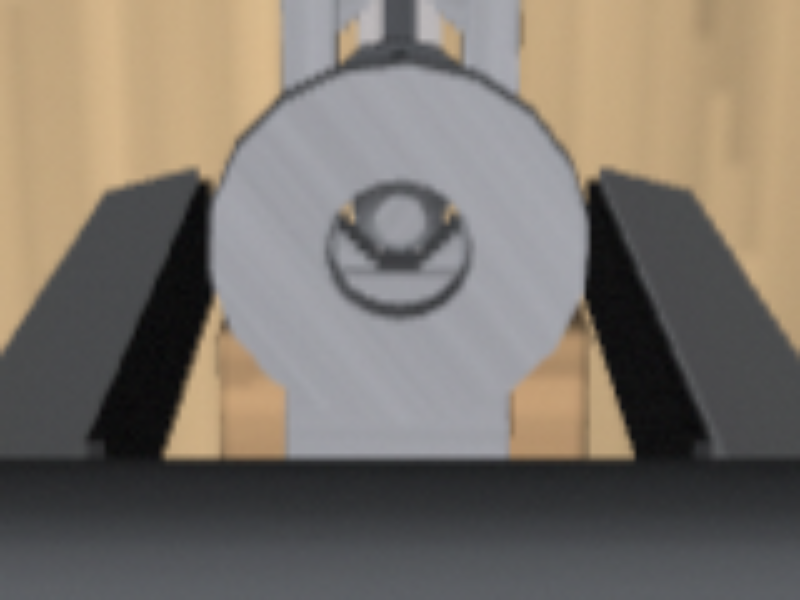

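w10 (5x crop): hole x 328–472, y 181–319, centre (400,250). Stud tip at (400,222), laterally centred.

```bash
python3 - <<'E'
from h import *
O[:]=[476.4,-102.4]
c=dict(np.load("w10.npz")); f=lambda L,z: sled(cast(c,c["W"],np.array(L)/5+[180,180],z))
print("hole",f([[400,250]],83),"tip",f([[400,222]],70), "tcp",sled(state()["eef_pos"]))
E
```

```text
hole [[ 0.7 -0.4]] tip [[-0.1 -0.4]] tcp [[ 0.3 -0.5]]
```

```bash

python3 -m handwheel '[[[-0.06,0,0.4],[0,0,0]],[[0,0,0.5],[0,0,0]],[[0,0,0.4],[0,0,0]],[[0,0,0],[0,0,0]]]' |grep -E "pos|force"
python3 -m handwheel '[[[0,0,0.4],[0,0,0]],[[0,0,0.4],[0,0,0]],[[0,0,0.4],[0,0,0]],[[0,0,0.3],[0,0,0]],[[0,0,0.1],[0,0,0]],[[0,0,0],[0,0,0]],[[0,0,0],[0,0,0]]]' |grep -E "pos|force"
python3 -m handwheel '[[[0,0,0.1],[0,0,0]],[[0,0,0],[0,0,0]],[[0,0,0],[0,0,0]]]' |grep -E "pos|force"
```

```text
eef_pos: [475.3, -103.3, 65.3]
wrist_force: [-0.5, -0.7, -0.8]
grip_force: 30.0
eef_pos: [475.8, -103.4, 50.2]
wrist_force: [0.4, 0.7, -0.1]
grip_force: 30.0
eef_pos: [475.8, -103.4, 49.2]
wrist_force: [0.8, 0.8, -0.5]
grip_force: 30.0
```

```bash

python3 -m handwheel '[[[0,0,0.04],[0,0,0]],[[0,0,0],[0,0,0]],[[0,0,0],[0,0,0]],[[0,0,0],[0,0,0]],[[0,0,-0.5],[0,0,0]],[[0,0,-2],[0,0,0]],[[0,0,-3],[0,0,0]],[[0,0,-2],[0,0,0]]]' -0.35 |grep -E "pos|force|width"
python3 -m handwheel '[[[0,-1.5,0],[0,0,0]],[[0,-3.2,0],[0,0,0]],[[0,-3.2,0],[0,0,0]],[[0,-3.2,0],[0,0,0]],[[0,-3.2,0],[0,0,0]],[[0,-3.2,0],[0,0,0]],[[0,-3.2,0],[0,0,0]],[[0,-3.2,0],[0,0,0]]]' >/dev/null
python3 -m handwheel '[[[0,-3.2,0],[0,0,0]],[[0,-3.2,0],[0,0,0]],[[0,-3.2,0],[0,0,0]],[[0,-3.2,0],[0,0,0]],[[0,-3.2,0],[0,0,0]],[[0,-3.2,0],[0,0,0]],[[0,-3.2,0],[0,0,0]],[[0,-2.5,0],[0,0,0]]]' >/dev/null
python3 -m handwheel '[[[0,0,0],[0,0,0]],[[0,0,0],[0,0,0]]]' |grep -E "pos|force|width"
python3 - <<'E'
from h import *
c=wrist("w11"); P=cloud(c); z=P[...,2]; m=((z>11)&(z<20)&(np.abs(P[...,0]-398)<45)&(np.abs(P[...,1]-375)<45)).astype(np.uint8); m[235:]=0
for k in cv2.findContours(m,0,1)[0]:
    if cv2.contourArea(k)>100: print(cv2.boundingRect(k),cv2.minEnclosingCircle(cast(c,c["W"],k[:,0],16)[:,:2].astype(np.float32)))
cv2.imwrite("pics/w11.png",cv2.resize(c["img"][:,:,::-1],(800,600)))
go([398,375,6.5],9.46)
E
```

```text
eef_pos: [476.0, -103.4, 126.1]
wrist_force: [0.5, -0.9, 0.4]
gripper_width: 0.678
grip_force: 0.0
eef_pos: [395.1, 378.7, 123.7]
wrist_force: [-0.1, -1.2, -0.2]
gripper_width: 0.675
grip_force: 0.0
(247, 172, 33, 33) ((398.81158447265625, 375.8040771484375), 17.23029136657715)
cur [395.4 377.9 123.8] psi 9.5 tilt [-0.0002 -0.0003] j [ 0.7   0.37  1.62 -0.    1.15  2.1 ] t 34.2 w 0.676
shift cm [ 0.214  0.323 11.729] turn z rad 0.0007
```

View pics/w11.png

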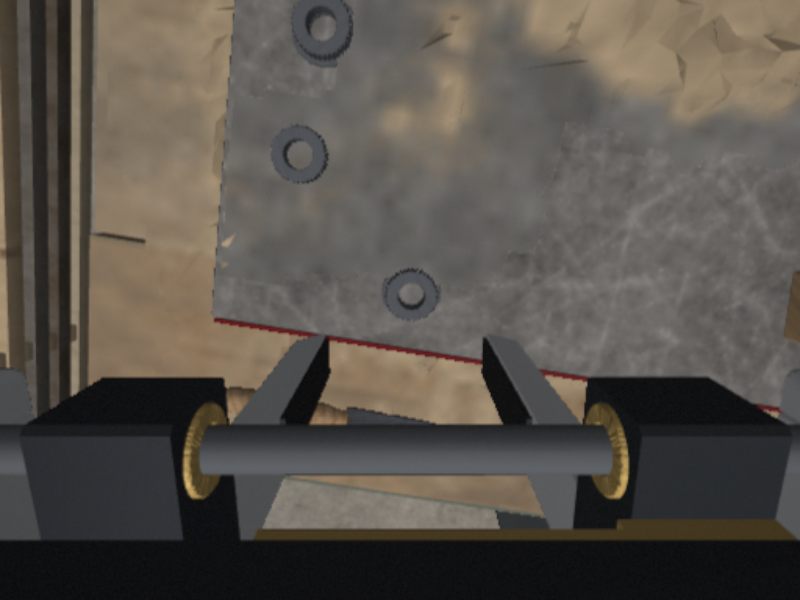

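w11 shows the nut alone at (411,294), measured at (398.8, 375.8) with r 17.2, which matches its body.

```bash

python3 -m handwheel '[[[0.25,0.26,1],[0,0,0]],[[0,0,2.5],[0,0,0]],[[0,0,2.8],[0,0,0]],[[0,0,2.5],[0,0,0]],[[0,0,1.7],[0,0,0]],[[0,0,0.8],[0,0,0]],[[0,0,0.4],[0,0,0]],[[0,0,0],[0,0,0]]]' |grep -E "pos|force"
python3 -m handwheel '[[[0,0,0],[0,0,0]],[[0,0,0],[0,0,0]],[[0,0,0],[0,0,0]],[[0,0,0],[0,0,0]],[[0,0,0],[0,0,0]],[[0,0,0],[0,0,0]],[[0,0,0],[0,0,0]],[[0,0,0],[0,0,0]]]' 1
python3 -m handwheel '[[[0,0,-1],[0,0,0]],[[0,0,-2.5],[0,0,0]],[[0,0,-3],[0,0,0]],[[0,0,-3],[0,0,0]],[[0,0,-1.5],[0,0,0]],[[0,0,0],[0,0,0]]]' |grep -E "pos|force|width"
python3 -c "
from h import *
O[:]=[476.3,-102.8]
go([*world(0,0),115],9.46)"
```

```text
eef_pos: [398.7, 375.3, 6.5]
wrist_force: [0.0, -0.6, 0.7]
grip_force: 0.0
time: 35.53
eef_pos: [398.6, 376.0, 7.2]
ee_rot: [-0.0, 0.997, 0.082, 0.0]
wrist_force: [-0.7, -1.2, 6.3]
gripper_width: 0.352
grip_force: 30.0
eef_pos: [399.5, 376.9, 120.8]
wrist_force: [0.7, 0.6, -1.5]
gripper_width: 0.348
grip_force: 30.0
cur [399.5 376.9 120.8] psi 9.46 tilt [0.0045 0.0038] j [0.69 0.38 1.62 0.   1.13 2.1 ] t 36.0333 w 0.348
shift cm [-0.314 48.577  0.43 ] turn z rad -0.0000
```

```bash

python3 -m handwheel '[[[-0.1,1.6,0],[0,0,0]],[[-0.16,3.2,0],[0,0,0]],[[-0.16,3.2,0],[0,0,0]],[[-0.16,3.2,0],[0,0,0]],[[-0.16,3.2,0],[0,0,0]],[[-0.16,3.2,0],[0,0,0]],[[-0.16,3.2,0],[0,0,0]],[[-0.16,3.2,0],[0,0,0]]]' >/dev/null
python3 -m handwheel '[[[-0.16,3.2,0],[0,0,0]],[[-0.16,3.2,0],[0,0,0]],[[-0.16,3.2,0],[0,0,0]],[[-0.16,3.2,0],[0,0,0]],[[-0.16,3.2,0],[0,0,0]],[[-0.16,3.2,0],[0,0,0]],[[-0.1,2.5,1],[0,0,0]],[[0,2,1],[0,0,0]]]' |grep -E "pos|force|width"
python3 -m handwheel '[[[0,0.6,0.5],[0,0,0]],[[0,0,0],[0,0,0]],[[0,0,0],[0,0,0]]]' |grep -E "pos|force|width"
python3 - <<'E'
from h import *
O[:]=[476.3,-102.8]
go([*world(0,0),80],9.46)
c=wrist("w12"); cv2.imwrite("pics/w12.png",cv2.resize(c["img"][130:280,160:360,::-1],(800,600)))
E
```

```text
eef_pos: [454.0, -100.3, 96.0]
wrist_force: [0.5, -0.7, -0.4]
gripper_width: 0.351
grip_force: 30.0
eef_pos: [454.8, -103.7, 91.3]
wrist_force: [-0.2, 0.2, -1.4]
gripper_width: 0.352
grip_force: 30.0
cur [ 454.8 -103.7   91.3] psi 9.44 tilt [-0.0014  0.0006] j [-0.3   0.25  1.87  0.    1.02  1.1 ] t 37.6167 w 0.352
shift cm [2.132 0.267 1.124] turn z rad -0.0004
```

View pics/w12.png

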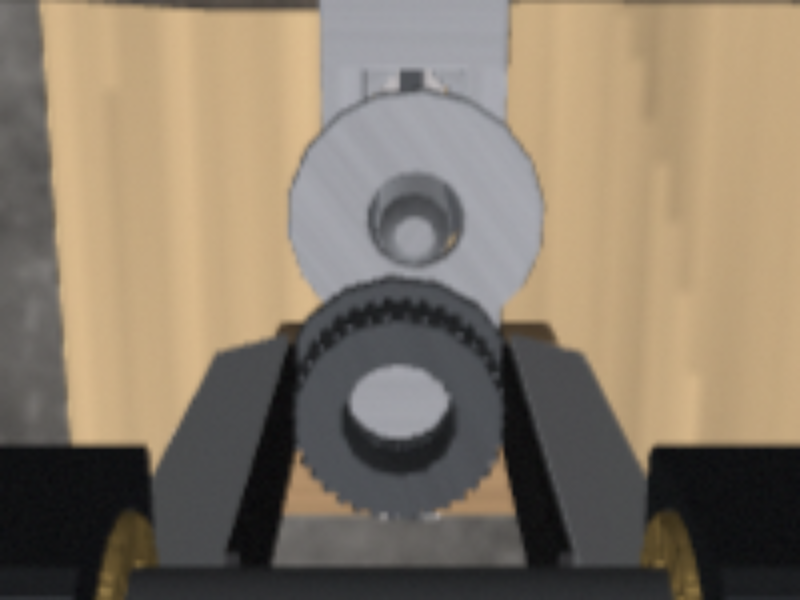

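w12 (4x crop): washer seated around the stud with its hole at (416,220) and stud tip at (414,235). Nut upright in the grip, bore rim x 342–455, y 363–474, centre (398,418).

```bash
python3 - <<'E'
from h import *
O[:]=[476.3,-102.8]
c=dict(np.load("w12.npz")); f=lambda L,z: sled(cast(c,c["W"],np.array(L)/4+[160,130],z))
print("hole",f([[398.5,418.5]],100.3),"rim",f([[342,418],[455,418],[398,363],[398,474]],100.3),"tip",f([[414,235]],70),"washer",f([[416,218]],52), "tcp",sled(state()["eef_pos"]))
E
```

```text
hole [[-21.8   2.8]] rim [[-21.7  11.6]
 [-21.7  -5.9]
 [-12.7   2.9]
 [-31.1   2.9]] tip [[0.7 0.1]] washer [[ 0.  -0.5]] tcp [[-21.    2.9]]
```

```bash

python3 -m handwheel '[[[1.1,0.14,0],[0,0,0]],[[1.08,0.14,0],[0,0,0]],[[0,0,0.3],[0,0,0]],[[0,0,0.3],[0,0,0]],[[0,0,0],[0,0,0]],[[0,0,0],[0,0,0]]]' |grep -E "pos|force"
python3 -c "
from h import *
O[:]=[476.3,-102.8]
go([*world(0,0),60],9.46)
c=wrist('w13'); cv2.imwrite('pics/w13.png',cv2.resize(c['img'][180:300,180:340,::-1],(800,600)))"
```

```text
eef_pos: [476.6, -103.1, 85.5]
wrist_force: [-0.4, 0.1, -1.1]
grip_force: 30.0
cur [ 476.6 -103.1   85.5] psi 9.48 tilt [-0.0007  0.0002] j [-0.29  0.3   1.82  0.    1.02  1.12] t 38.1667 w 0.347
shift cm [-0.028 -0.031  2.555] turn z rad 0.0004
```

View pics/w13.png

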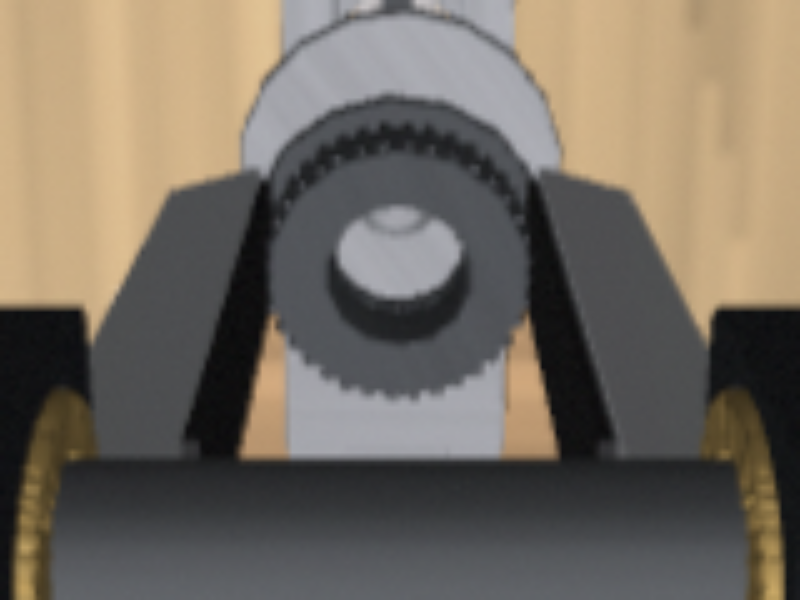

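w13 (5x crop): nut bore centred at x≈399 px, stud and washer hole visible through it at (398,215), so it is lined up laterally. Lowering.

```bash

python3 -m handwheel '[[[0,0,0.5],[0,0,0]],[[0,0,0.5],[0,0,0]],[[0,0,0.2],[0,0,0]],[[0,0,0],[0,0,0]],[[0,0,0],[0,0,0]]]' |grep -E "pos|force"
python3 -m handwheel '[[[0,0,0.3],[0,0,0]],[[0,0,0.3],[0,0,0]],[[0,0,0],[0,0,0]],[[0,0,0],[0,0,0]]]' |grep -E "pos|force"
python3 -m handwheel '[[[0,0,0.3],[0,0,0]],[[0,0,0.2],[0,0,0]],[[0,0,0],[0,0,0]],[[0,0,0],[0,0,0]]]' |grep -E "pos|force"
```

```text
eef_pos: [477.2, -103.5, 73.6]
wrist_force: [0.3, 0.3, -1.2]
grip_force: 30.0
eef_pos: [477.2, -103.5, 67.6]
wrist_force: [-0.3, 0.4, 0.3]
grip_force: 30.0
eef_pos: [477.2, -103.5, 62.6]
wrist_force: [1.0, -1.2, -1.3]
grip_force: 30.0
```

```bash

python3 -m handwheel '[[[0,0,0.2],[0,0,0]],[[0,0,0.1],[0,0,0]],[[0,0,0],[0,0,0]],[[0,0,0],[0,0,0]]]' |grep -E "pos|force"
python3 -m handwheel '[[[0,0,0.05],[0,0,0]],[[0,0,0],[0,0,0]],[[0,0,0],[0,0,0]]]' |grep -E "pos|force"
python3 -m handwheel '[[[0,0,0],[0,0,0]],[[0,0,0],[0,0,0]],[[0,0,0],[0,0,0]],[[0,0,-0.5],[0,0,0]],[[0,0,-1],[0,0,0]],[[0,0,-2],[0,0,0]],[[0,0,-3],[0,0,0]],[[0,0,-3],[0,0,0]]]' -0.4 |grep -E "pos|force|width"
python3 -m handwheel '[[[-2,0,-2],[0,0,0]],[[-2,0,0],[0,0,0]],[[0,0,0],[0,0,0]],[[0,0,0],[0,0,0]]]' |grep -E "pos|force"
python3 - <<'E'
from h import *
O[:]=[476.3,-102.8]
c=wrist("w14"); P=cloud(c); s=((P[...,:2]-O)@ex); t=((P[...,:2]-O)@ey); z=P[...,2]
for n,a,b,d in [("strap far",50,-8,0),("strap near",-48,0,0),("strap mid far",32,0,0),("slat",66,40,0),("slat-",66,-50,0)]:
    m=(np.abs(s-a)<4)&(np.abs(t-b)<6); print(n,np.nanmedian(z[m]).round(1))
for th in range(0,360,60):
    for r,n in((22.5,"washer"),(12.5,"nut top")):
        m=np.hypot(s-r*np.cos(np.radians(th)),t-r*np.sin(np.radians(th)))<2; print(n,th,np.nanmedian(z[m]).round(1),end="; ")
cv2.imwrite("pics/w14.png",cv2.resize(c["img"][:,:,::-1],(800,600)))
E
```

```text
eef_pos: [477.2, -103.5, 59.7]
wrist_force: [0.2, 0.0, -0.9]
grip_force: 30.0
eef_pos: [477.3, -103.5, 59.3]
wrist_force: [-0.3, 0.5, -0.9]
grip_force: 30.0
eef_pos: [476.9, -103.4, 156.0]
wrist_force: [1.3, -1.2, -0.2]
gripper_width: 0.699
grip_force: 0.0
eef_pos: [437.7, -110.3, 175.5]
wrist_force: [0.3, 0.5, -0.8]
grip_force: 0.0
strap far 46.4
strap near 46.2
strap mid far 46.2
slat 36.3
slat- 36.3
washer 0 52.4; nut top 0 68.3; washer 60 51.8; nut top 60 68.0; washer 120 289.6; nut top 120 68.4; washer 180 52.4; nut top 180 290.5; washer 240 289.4; nut top 240 68.1; washer 300 51.8; nut top 300 67.9;
```

View pics/w14.png

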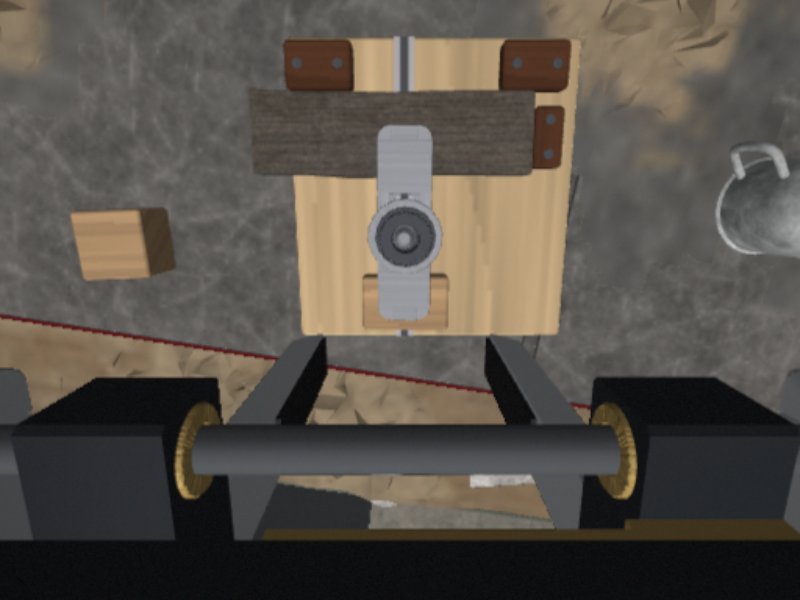

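w14 shows the full stack: strap from slat to block, washer and nut centred at (404,238), tall block and oil can untouched. Heights come out at 36, 46, 52 and 68. I'll check for a gap between the slat end (≈532 px) and the stop (≈536 px).

```bash
python3 - <<'E'
from h import *
O[:]=[476.3,-102.8]
c=dict(np.load("w14.npz"))
for r in(80,88,96): print(c["img"][r,334:350].tolist())
f=lambda u,v,z: sled(cast(c,c["W"],[[u,v]],z)).tolist()
print(f(340,88,36),f(343,88,34),f(247*.64,88,36)); print("fence",f(320*.64,90*.64,36),f(320*.64,90*.64,34))
cv2.imwrite("pics/z.png",cv2.resize(c["img"][45:125,300:380,::-1],(640,640)[:2] if 0 else (600,600),interpolation=cv2.INTER_NEAREST))
E
```

```text
[[82, 75, 68], [83, 75, 70], [80, 73, 66], [77, 69, 64], [76, 69, 63], [78, 69, 64], [81, 74, 67], [78, 69, 63], [59, 38, 26], [73, 47, 33], [75, 47, 32], [80, 50, 36], [78, 49, 34], [77, 47, 33], [77, 49, 34], [79, 50, 35]]
[[82, 76, 69], [81, 75, 68], [78, 72, 66], [75, 69, 64], [74, 68, 62], [76, 69, 63], [76, 70, 64], [63, 53, 45], [68, 44, 31], [75, 48, 33], [78, 50, 34], [80, 51, 36], [77, 48, 34], [75, 47, 32], [77, 49, 34], [79, 50, 36]]
[[78, 71, 64], [79, 72, 65], [83, 76, 70], [81, 74, 68], [76, 70, 63], [72, 65, 58], [69, 60, 53], [62, 43, 33], [73, 48, 33], [75, 47, 31], [79, 49, 34], [77, 47, 32], [76, 47, 33], [76, 48, 35], [76, 56, 47], [71, 69, 70]]
[[63.9, -84.8]] [[64.1, -88.4]] [[64.0, 104.2]]
fence [[93.3, 54.5]] [[93.7, 54.8]]
```

```bash
python3 -c "
from rig import sign_off,state
print(state()['time']); print(sign_off())"
```

```text
40.9333
the job is handed in; nothing more can be done
None
```

The clamp is set up and handed in at about 41 s: slat against the fence blocks and end stop, low block behind the stud, then strap, washer and knurled nut. The last wrist view shows them level and seated, with the tall block and oil can where they were; no verdict came back at hand-in.

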